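# Push the phone stand between the posts into its charging bay

### The arm

A 6-joint arm with a two-finger parallel gripper is mounted at the origin on the work surface. World frame = base frame: x ahead of the robot, y to its left, z up, the work surface at z = 0. Lengths are in m, angles in rad, forces in N, time in s.
With the tool pointing down it reaches from about 0.35 to 0.975 m from the base axis. Payload 4.9 kg.
Tool frame: the origin (TCP) lies midway between the tips of the shut fingers; the grasp point (between the pads) lies 19 mm behind it; x points along the fingers, y is the direction in which the jaws open and shut, and the axes are right-handed (so a half turn about x gives the same grasp; the last joint's range is limited). The gripper opens to 85 mm and grips with 20 to 120 N. Pads are 22 mm wide; open, the fingers measure 114 mm over their backs; the gripper's body (76 mm by 85 mm) begins 54 mm behind the grasp point. The pads swing forward as they close: fully open they stand 13 mm farther back than shut.
Start: joints at [1.012, 0.053, 1.613, -0, 1.476, -0.119], TCP at [0.266, 0.566, 0.205] pointing down, gripper open.
Joint ranges: [-3.01, 3.01], [-1.01, 2.22], [0.06, 2.58], [-1.02, 4.17], [0.09, 2.62], [-3.14, 3.14]. Speed limits (rad/s): [2.57, 2.57, 3.14, 3.14, 3.14, 3.14].

### API

Orientations are given as a unit quaternion [w, x, y, z].
In Python, from plant import manip gives the robot as it stands.
- The arm moves only by the tool send_rows, never from a script. Its argument "motion" is a list that holds one entry, the list of rows, each a list of 6 numbers: the shift along the world's x, y, z in cm, then the turn, a rotation vector about the world's x, y, z in rad. A call has 1 to 12 rows; each row shifts and turns the commanded pose from where the row before left it; what a row does not reach is not made up. A row lasts 1/12 s, in which the tool goes at most 41.7 mm and 7.16 degrees, less where a joint would pass 70% of its speed; a pose out of reach is approached as far as the arm can. A call with a gripper value outside its range is refused whole. "fingers" is the closure, from 0 (fully open) to 1 (shut), set as the call begins (left out, the last holds). The fingers move at their own pace and stop on an object; the grip force is fixed at half the most. Time passes only in rows, so rows that do not move let the fingers close. It gives the time, the measured TCP pose, the force and the opening at its end, in the units of the state.
- manip.state(): the state, without advancing time (a new reading comes with each control period).
- manip.grab_frame(name): name is "side" or "top"; returns the picture (480x640x3 uint8, red, green, blue); there is no depth.
- manip.calibration(name): a dict with "mtx" (3x3 intrinsics, pixels), "cam_to_world" (4x4, takes a point from camera to world coordinates). Camera axes: x right, y up, looking along -z (the intrinsics and any distortion apply to the point x, -y, -z); pixel columns grow to the right and rows downward; lengths in m; the calibration is good to about 2 mm. A picture is of the moment at which its call begins. calibration takes no time and is no camera call.
- manip.job_done(): hands the job in, once; it reports no verdict.
Trained networks look in the newest picture that a camera, given by its name, has taken for a name from the list of things; names that differ only in an ending like _2 or _b are one class to them, and where a whole thing is asked for, a point or a joint stands for the part that bears it (a point fixed in the world has none). Each returns a list of dicts, best first, with "confidence" (0 to 1); they miss things now and then, are a little off and sometimes report something else, mostly with a low value. They report only what shows in the picture. A call takes as long as a camera call. They do not tell look-alikes from the thing itself.
- manip.boxes_of(query, camera): "centre" ([x, y, z] in m, in the coordinates of the camera as it stood for that picture, good to about 4 mm: the middle of the surface that is visible of it).
- manip.trace(query, camera): "region" (480x640 bool, what is visible of it).
- manip.landmark_of(query, camera): "centre" ([x, y, z] in m, in the coordinates of the camera as it stood for that picture, good to about 4 mm: a listed point, or the origin of a listed thing).
The state is a dict: "time": time; "joint_pos": joint angles; "joint_vel": joint speeds; "joint_efforts": joint torques, N m; "tool_pos": TCP position; "tool_rot": TCP orientation; "contact_force": force on the tool from outside, world axes, zero at the start; "ft_torque": the same for the moment, N m; "gripper_width": opening from 0.0 (shut) to 1.0 (fully open).
Only numpy, scipy, OpenCV 4.12 (cv2) and the standard library are available. Lean on these libraries where they do the work, as an engineer would, in place of code of your own. Each camera call takes 0.05 s, during which the arm holds its last target.

### The job

Slide the dock's wooden panel aside with a fingertip so that the mouth of the charging bay is completely clear and stays clear, then gently push the cream phone stand along the shelf top, round-cornered end first, through the narrow gap between the two white posts until it sits fully home against the black contact pad at the back of the bay. Only push: never lift, tip or grip the stand, and leave all the other things where they are.

Things in the scene. Friction and masses are not known exactly. Their poses are not given: they have to be found in the camera images.
- dock: White pine dock, fixed; it stands differently each time. Origin: on the work surface, midway between its two round posts (20 mm in diameter, 44 mm high, 71 mm clear between them). x points through the gap into the bay, y left as seen looking in, z up. A wing 36 mm high runs from y = -50 to -155 mm at x = 9 to 38 mm; the panel glides along it when opened.
- bay_home (a point): Where the stand's origin is when the stand is fully home, just touching the sprung black contact pad at the bay's back (it yields up to 6 mm, 2 N per mm): on the work surface, 23 mm beyond the dock's origin along x, same axes. The stand's near end then still sticks out 6 mm before the posts. The bay is open on top; side walls 72 mm apart, 36 mm high, at dock x = 26 to 84 mm; pad face at x = 62 mm.
- panel (a joint): Light wooden upright panel, 80 mm wide, 8 mm thick, top 39 mm above the surface, just behind the posts (middle at dock x = 19 mm). In m: 0 = shut, centred across the gap; grows to 0.100 (stop) as it slides towards the dock's -y. Clear of the gap beyond 0.080. Takes about 1 N to slide and stays where left.
- panel_tab (a point): Middle of the dark wooden finger tab on top of the panel: 12 mm wide along the dock's y, 10 mm thick along its x, from 39 to 67 mm above the surface (this point is at 54 mm). It moves with the panel.
- stand: Loose cream plastic phone stand, 0.11 to 0.22 kg. Origin: centre of its underside. x points to its leading end (corners rounded, 10 mm radius), z up. Base x from -39 to 39 mm, 64 mm wide, 20 mm high; the flat near end at x = -39 mm is 28 mm high (lip). A back rest, top 67 mm above the surface, rises at x = 5 to 32 mm. The fingers' friction on it lets it be pushed somewhat aslant.
- stand_nose (a point): Middle of the stand's leading end, at its underside, 39 mm ahead of the stand's origin along its x.
- cup: Loose copper coin cup, 66 mm in diameter, 62 mm high; origin at the centre of its underside. Leave alone.
- tealight: Loose smoked glass tealight holder, 68 mm in diameter, 55 mm high; origin at the centre of its underside. Leave alone.
- fob: Loose green enamel key fob, a disc 38 mm in diameter, 8 mm thick, lying flat; origin at the centre of its underside. Leave alone.
- case: Loose dark brown glasses case, 65 x 155 x 45 mm high; origin at the centre of its underside. Leave alone.
- bottle: Loose amber bottle, 48 mm in diameter, 110 mm high; origin at the centre of its underside. Leave alone.
- dish: Loose blue ceramic dish, 120 mm in diameter, 30 mm high; origin at the centre of its underside. Leave alone.
Things that resemble listed ones, but are neither listed nor needed, are in the scene too. Of the things that look like the stand, the smallest one is meant.

How it is judged:
On the way, in this order (a step that is already met when the one before it is completed fails the run):
1. the panel has been slid clear of the gap while the stand is still outside (value of joint panel above 0.081 m and x of stand_nose in the frame of dock below -0.012 m), for 0.2 s.
2. the stand's leading end has passed between the posts (x of stand_nose in the frame of dock above 0.015 m and y of stand_nose in the frame of dock between -0.02 and 0.02 m and value of joint panel above 0.075 m), for 0.1 s.
At the end, for the whole second after the job is handed in: The stand stands flat and at rest between the posts, round-cornered end inwards, within 6 mm of touching the contact pad at the back of the bay and within 0.12 rad of square to it, and the panel is still clear of the gap (joint above 0.078 m) (x of stand in the frame of bay_home between -0.006 and 0.0075 m and y of stand in the frame of bay_home between -0.007 and 0.007 m and horizontal distance between stand_nose and bay_home below 0.046 m and x of stand_nose in the frame of dock above 0.05 m and angle between the x axis of stand and the x axis of dock, either way round below 0.12 rad and angle between stand's own z axis and vertical below 0.06 rad and linear speed of stand below 0.01 m/s and value of joint panel above 0.078 m).
It fails at once if the stand is lifted or tipped (height (world z) of stand above 0.008 m or angle between stand's own z axis and vertical above 0.2 rad).
It fails at once if the stand is squeezed or pushed hard (over 30 N) (contact force between the fingers and stand above 30 N).
It fails at once if any of the other things is moved by more than 15 mm or tipped (distance of any of cup, tealight, fob, case, bottle, dish from where it was at the start of the episode above 0.015 m or angle between any of cup, tealight, fob, case, bottle, dish's own z axis and vertical above 0.3 rad).
It also fails if it takes over 61 s, if anything falls off the work surface, if the arm or the gripper's body presses on something with over 40 N, if the wrist force passes 120 N, or if a joint passes its speed limit or range.

## Working session

There is one attempt and no reset: what is moved stays moved. The work goes in short steps, Python scripts to look and compute and a tool call to move; the robot and the scene stay as the last step left them, time stands still between calls to the robot, and variables do not carry over. Pictures are saved under pics/ and viewed, and the job is handed in when it is done.

Besides the shell and the picture viewer there is one more tool, called after "Request:" as name([rows], argument=value, ...), one row to a line, values as JSON. send_rows: Moves the arm, as the interface text tells. Its arguments: {"type":"object","properties":{"motion":{"type":"array","items":{"type":"array","items":{"type":"array","items":{"type":"number"}}}},"fingers":{"type":"number"}},"required":["motion"]}

```bash
mkdir -p pics; ls; cat > h.py <<'E'
from plant import manip
import numpy as np, cv2
def cal(n):
    c=manip.calibration(n); return np.array(c["mtx"]),np.array(c["cam_to_world"])
def c2w(n,p):
    K,T=cal(n); return (T@np.r_[p,1])[:3]
def proj(n,P):
    K,T=cal(n); p=(np.linalg.inv(T)@np.r_[P,1])[:3]; q=K@np.array([p[0],-p[1],-p[2]]); return q[:2]/q[2]
def pix(n,u,v,z):
    K,T=cal(n); d=np.linalg.solve(K,[u,v,1]); d=T[:3,:3]@np.array([d[0],-d[1],-d[2]]); o=T[:3,3]
    return o+d*(z-o[2])/d[2]
def save(n,f):
    im=manip.grab_frame(n); cv2.imwrite("pics/"+f,im[:,:,::-1]); return im
E
python3 - <<'E'
from h import *
for n in("side","top"):
    save(n,n+"0.png"); K,T=cal(n); print(n,K.round(1).tolist(),T.round(3).tolist(),manip.calibration(n).keys())
    for q in ["dock","panel","stand"]:
        for d in manip.boxes_of(q,n): print(n,"box",q,round(d["confidence"],2),c2w(n,d["centre"]).round(3))
    for q in ["dock","panel_tab","stand","stand_nose","bay_home","cup","tealight","fob","case","bottle","dish"]:
        for d in manip.landmark_of(q,n): print(n,q,round(d["confidence"],2),c2w(n,d["centre"]).round(3))
print(manip.state())
E
```

```text
pics
side [[437.9, 0.0, 323.0], [0.0, 437.9, 240.8], [0.0, 0.0, 1.0]] [[0.819, 0.401, -0.41, 0.106], [-0.573, 0.565, -0.593, -0.642], [-0.007, 0.721, 0.693, 0.82], [0.0, 0.0, 0.0, 1.0]] dict_keys(['mtx', 'cam_to_world'])
side box dock 0.85 [0.541 0.205 0.03 ]
side box stand 0.85 [ 0.362 -0.225  0.028]
side box stand 0.84 [ 0.547 -0.091  0.024]
side box stand 0.75 [0.376 0.128 0.034]
side dock 0.94 [0.532 0.166 0.003]
side dock 0.61 [ 0.556 -0.052 -0.001]
side panel_tab 0.72 [0.543 0.179 0.049]
side stand 0.61 [ 0.368 -0.204  0.001]
side stand 0.61 [0.376 0.132 0.002]
side stand_nose 0.88 [ 0.375 -0.255 -0.001]
side stand_nose 0.75 [ 0.555 -0.053  0.   ]
side stand_nose 0.56 [ 0.411  0.172 -0.004]
side bay_home 0.8 [0.522 0.183 0.004]
side cup 0.98 [ 0.689  0.099 -0.001]
side tealight 0.6 [ 0.405 -0.057  0.003]
side fob 0.58 [ 0.72  -0.07  -0.002]
side case 0.73 [ 0.637 -0.357 -0.003]
side bottle 0.75 [ 0.689  0.361 -0.002]
side dish 0.72 [ 0.453 -0.386  0.001]
top [[527.5, 0.0, 321.5], [0.0, 527.5, 242.6], [0.0, 0.0, 1.0]] [[-0.009, 0.99, -0.141, 0.408], [-1.0, -0.009, 0.006, -0.007]
[... 876 characters left out ...]
0.459 -0.38  -0.002]
{'time': 1.5, 'joint_pos': array([ 1.01203117e+00,  5.27084425e-02,  1.61291837e+00,  1.65393690e-05,
        1.47599263e+00, -1.18978201e-01]), 'joint_vel': array([-0.0015846 , -0.00076155, -0.00046284, -0.00020324, -0.00037995,
        0.00158995]), 'joint_efforts': array([ 2.24244232e-04, -3.93665743e+01, -3.70457196e+01, -8.96163579e-05,
        5.65490718e-04,  4.62028027e-05]), 'tool_pos': array([0.26606117, 0.56551347, 0.20518735]), 'tool_rot': array([ 0.69007138,  0.15423168,  0.69008866, -0.15424568]), 'contact_force': array([ 0.27484144,  0.75946438, -0.06870021]), 'ft_torque': array([ 0.00026679, -0.04517066,  0.0136073 ]), 'gripper_width': 1.0015853971869313}
```

View pics/top0.png

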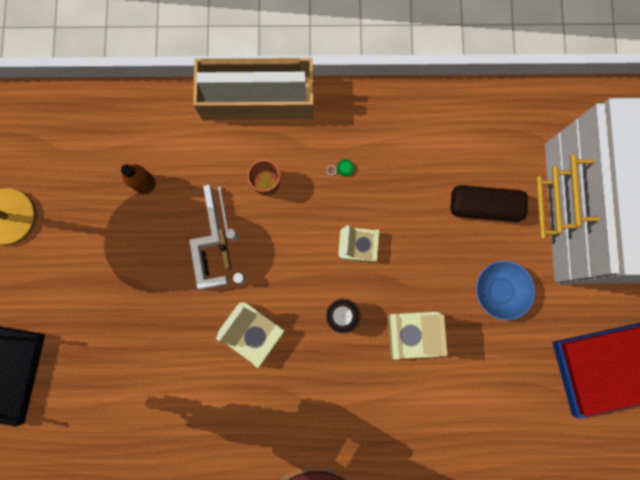

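View pics/side0.png

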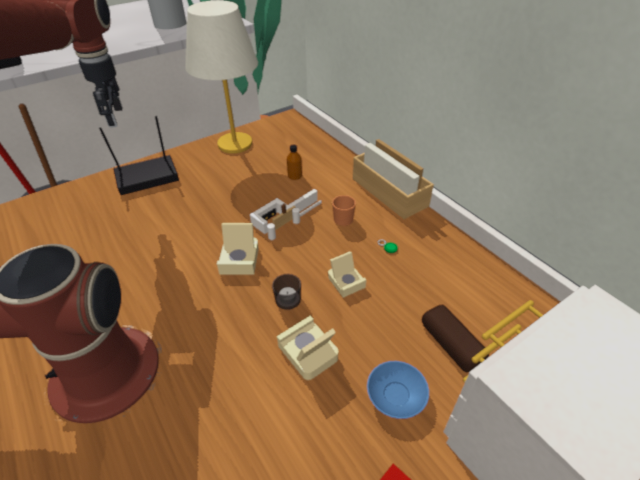

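The smallest stand is the one at top-view pixel (359,245), with its nose towards +y. The dock's posts are near (231,233) and (238,279), its bay faces image left (+y), and the wing runs up (+x). I'll zoom in to measure.

```bash
python3 - <<'E'
import cv2
t=cv2.imread("pics/top0.png");s=cv2.imread("pics/side0.png")
cv2.imwrite("pics/c1.png",cv2.resize(t[175:300,180:280],None,fx=6,fy=6,interpolation=cv2.INTER_CUBIC)[:600+150][:750])
cv2.imwrite("pics/c1.png",cv2.resize(t[180:295,180:255],(480,736)[::1],interpolation=cv2.INTER_CUBIC)[:600] if 0 else cv2.resize(t[180:295,180:260],None,fx=5.2,fy=5.2,interpolation=cv2.INTER_CUBIC))
cv2.imwrite("pics/c2.png",cv2.resize(t[215:275,325:395],None,fx=8,fy=8,interpolation=cv2.INTER_CUBIC))
cv2.imwrite("pics/c3.png",cv2.resize(s[180:250,240:330],None,fx=8,fy=8,interpolation=cv2.INTER_CUBIC))
cv2.imwrite("pics/c4.png",cv2.resize(s[245:305,315:375],None,fx=8,fy=8,interpolation=cv2.INTER_CUBIC))
E
```

```text
(no output)
```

View pics/c1.png

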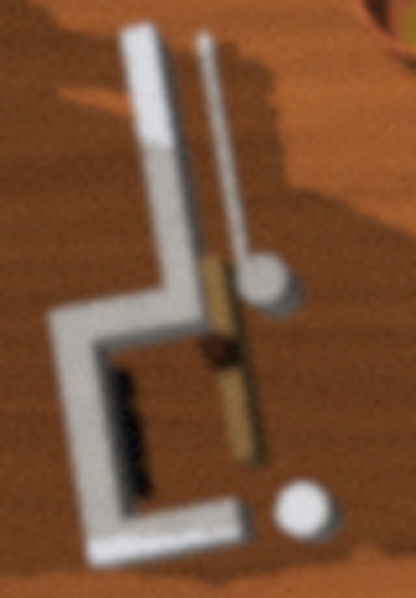

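View pics/c2.png

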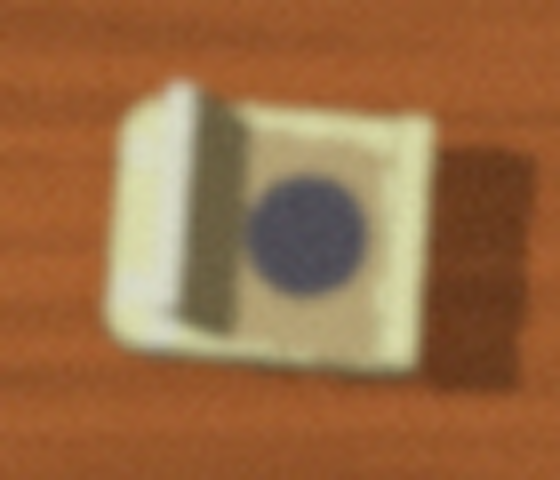

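View pics/c3.png

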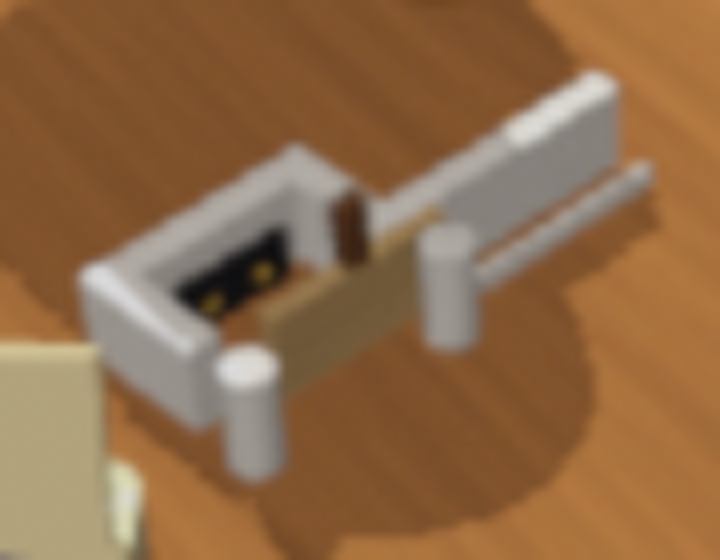

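View pics/c4.png

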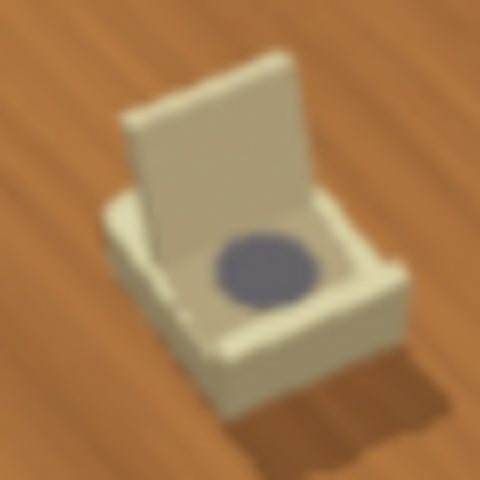

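```bash
cat >> h.py <<'E'
def tri(us,ut):
    A=[];b=[]
    from scipy.optimize import least_squares
    r=least_squares(lambda P:np.r_[proj("side",P)-us,proj("top",P)-ut],[.55,.1,.04]); return r.x,np.abs(r.fun).max()
E
python3 - <<'E'
from h import *
def T(x,y): return 180+(x+.5)/5.2-.5,180+(y+.5)/5.2-.5
def S(x,y,o): return o[0]+(x+.5)/8-.5,o[1]+(y+.5)/8-.5
A=T(266,280);B=T(303,508)
a=pix("top",*A,.044);b=pix("top",*B,.044)
sa=S(447,238,(240,180));sb=S(249,367,(240,180))
print("posts top",a,b,np.linalg.norm(a-b)); 
print("side",pix("side",*sa,.044),pix("side",*sb,.044)); print(tri(sa,A),tri(sb,B))
d=(a-b)/np.linalg.norm(a-b); print("yaw of dock -y",np.arctan2(d[1],d[0]), "dock x yaw",np.arctan2(d[0],-d[1]))
# wing line
print("tab",pix("top",*T(222,350),.067),tri(S(350,195,(240,180)),T(222,345)))
w0=pix("top",*T(138,25),.036);w1=pix("top",*T(183,312),.036);print("wing",w0,w1,np.arctan2(*(w0-w1)[[1,0]]))
n1=S(435,117,(325,215));n2=S(415,372,(325,215))
p1=pix("top",*n1,.028);p2=pix("top",*n2,.028);print("near end",p1,p2,np.linalg.norm(p1-p2))
q1=S(408,270,(315,245));q2=S(225,355,(315,245))
print(tri(q1,n1),tri(q2,n2))
u=pix("top",*S(245,105,(325,215)),.02);v=pix("top",*S(395,112,(325,215)),.028)
l=pix("top",*S(112,225,(325,215)),.02);print("nose edge",l)
for n in("top","side"):
  for q in("stand","panel_tab"):
    for r in manip.trace(q,n):
      m=r["region"];ys,xs=np.nonzero(m);print(n,q,r["confidence"],xs.mean(),ys.mean(),m.sum())
E
```

```text
posts top [0.57627414 0.16847026 0.044     ] [0.48802947 0.15305627 0.044     ] 0.08958076646565725
side [0.57404436 0.16943278 0.044     ] [0.4846147  0.15107148 0.044     ]
(array([0.57551782, 0.16882881, 0.04400789]), np.float64(0.5672207198951469)) (array([0.487562  , 0.15390267, 0.04063885]), np.float64(0.5386594984544786))
yaw of dock -y 0.17292864621503284 dock x yaw 1.7437249730099293
tab [0.54603569 0.18076226 0.067     ] (array([0.5466044 , 0.18097777, 0.06876253]), np.float64(0.8492672997907107))
wing [0.67979739 0.22173446 0.036     ] [0.56525276 0.20183349 0.036     ] 0.17202272843164498
near end [ 0.58506835 -0.13132755  0.028     ] [ 0.51964867 -0.12464394  0.028     ] 0.06576021470540037
(array([ 0.58362702, -0.13047868,  0.02916413]), np.float64(0.7918246919279)) (array([ 0.51894967, -0.12425258,  0.02810313]), np.float64(0.4359792422818032))
nose edge [ 0.55904812 -0.04871965  0.02      ]
top stand 0.86 416.76418511066396 334.75412474849094 2485
top stand 0.79 357.9622186495177 243.96463022508038 1244
top stand 0.44 224.59717314487634 249.72791519434628 283
top panel_tab 0.51 224.5444839857651 249.34163701067615 281
top panel_tab 0.32 137.51953125 178.06640625 768
side stand 0.88 308.354424967935 347.8080376229158 2339
side stand 0.65 345.781015037594 274.60714285714283 1064
side stand 0.58 238.35191637630663 249.25319396051103 1722
side panel_tab 0.7 283.2326388888889 216.06944444444446 288
side panel_tab 0.7 282.24542897327706 212.7475386779184 1422
```

```bash
python3 - <<'E'
from h import *
from scipy.spatial.transform import Rotation as R
q=manip.state()["tool_rot"];M=R.from_quat(np.r_[q[1:],q[0]]).as_matrix();print(M.round(3));print("jaw yaw",np.arctan2(M[1,1],M[0,1]), manip.state()["time"])
D=np.array([.5315,.1607]);ex=np.array([-.172,.985]);ey=np.array([-.985,-.172])
print("pre-tab TCP",D+.019*ex+(-.018+.045)*ey,"contact est",D+.019*ex+(-.018+.0205)*ey,"end",D+.019*ex+(-.094+.0205)*ey)
E
```

```text
[[-0.     0.426  0.905]
 [-0.     0.905 -0.426]
 [-1.    -0.    -0.   ]]
jaw yaw 1.1310151183708588 1.7
pre-tab TCP [0.501637 0.174771] contact est [0.5257695 0.178985 ] end [0.6006295 0.192057 ]
```

Request:
send_rows([
  [[1.9,-3.3,0,0,0,-0.08],[1.9,-3.3,0,0,0,-0.08],[1.9,-3.3,0,0,0,-0.08],[1.9,-3.3,0,0,0,-0.08],[1.9,-3.3,0,0,0,-0.08],[1.9,-3.3,0,0,0,-0.08],[1.9,-3.3,0,0,0,-0.08],[1.9,-3.3,0,0,0,-0.08],[1.9,-3.3,0,0,0,-0.08],[1.9,-3.3,0,0,0,-0.08],[1.9,-3.3,0,0,0,-0.08],[1.9,-3.3,0,0,0,-0.08]],
], fingers=1)

```text
time: 2.7
tool_pos: [0.4948, 0.1678, 0.2055]
tool_rot: [0.54, 0.457, 0.54, -0.456]
contact_force: [0.2, -0.5, 0.5]
gripper_width: 0.002
```

Request:
send_rows([
  [[0.2,0.3,-3.5,0,0,0],[0.2,0.3,-3.5,0,0,0],[0,0,-3.5,0,0,0],[0,0,-3.0,0,0,0],[0,0,-1.9,0,0,0],[0,0,0,0,0,0]],
])

```text
time: 3.2
tool_pos: [0.4939, 0.1745, 0.0457]
tool_rot: [0.539, 0.453, 0.543, -0.458]
contact_force: [-0.4, -0.3, -1.2]
gripper_width: 0.0
```

```bash
cat >> h.py <<'E'
def crop(n,f,x0,y0,x1,y1,k):
    im=manip.grab_frame(n); cv2.imwrite("pics/"+f,cv2.resize(im[y0:y1,x0:x1,::-1],None,fx=k,fy=k,interpolation=cv2.INTER_CUBIC))
E
python3 - <<'E'
from h import *
crop("top","d_top.png",170,170,290,300,4.5); crop("side","d_side.png",220,150,340,260,5)
s=manip.state();print(s["tool_pos"],s["time"])
from scipy.spatial.transform import Rotation as R
q=s["tool_rot"];M=R.from_quat(np.r_[q[1:],q[0]]).as_matrix();print(np.arctan2(M[1,1],M[0,1]),M[:,0])
E
```

```text
[0.49782011 0.1754632  0.05110279] 3.3
0.17098133438230378 [-1.08691853e-03 -1.98160520e-04 -9.99999390e-01]
```

View pics/d_top.png

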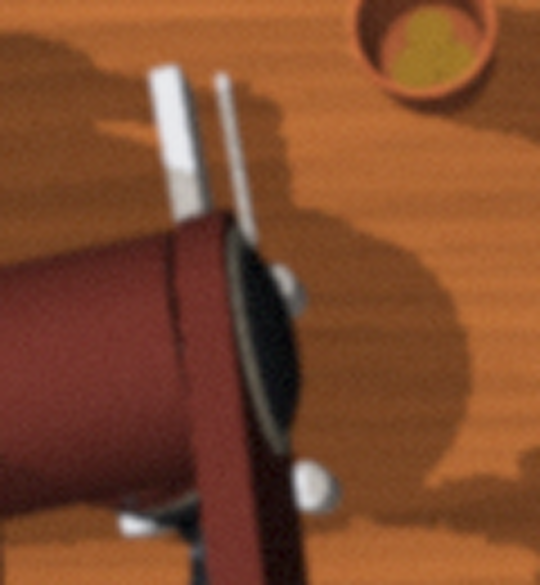

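View pics/d_side.png

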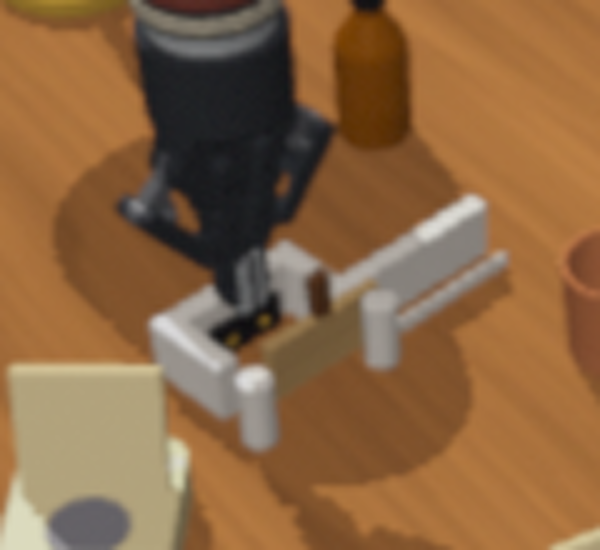

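Request:
send_rows([
  [[0.5,0.09,0,0,0,0],[0.5,0.09,0,0,0,0],[0.5,0.09,0,0,0,0],[0.5,0.09,0,0,0,0],[0.5,0.09,0,0,0,0],[0.5,0.09,0,0,0,0],[0.5,0.09,0,0,0,0],[0.5,0.09,0,0,0,0],[0.5,0.09,0,0,0,0],[0.5,0.09,0,0,0,0],[0.5,0.09,0,0,0,0],[0.5,0.09,0,0,0,0]],
])

```text
time: 4.3
tool_pos: [0.5585, 0.1864, 0.0511]
tool_rot: [0.541, 0.455, 0.541, -0.456]
contact_force: [-0.3, -0.6, -0.6]
gripper_width: -0.001
```

Request:
send_rows([
  [[0.5,0.09,0,0,0,0],[0.5,0.09,0,0,0,0],[0.5,0.09,0,0,0,0],[0.5,0.09,0,0,0,0],[0.5,0.09,0,0,0,0],[0.5,0.09,0,0,0,0],[0.5,0.09,0,0,0,0],[0.5,0.09,0,0,0,0],[0,0,0,0,0,0]],
])

```text
time: 5.05
tool_pos: [0.5991, 0.1936, 0.0514]
tool_rot: [0.541, 0.456, 0.541, -0.455]
contact_force: [0.6, -0.5, 0.1]
gripper_width: -0.003
```

```bash
python3 - <<'E'
from h import *
crop("top","e_top.png",170,170,290,300,4.5); crop("side","e_side.png",220,150,340,260,5)
s=manip.state();print(s["tool_pos"],s["time"],s["contact_force"])
for d in manip.landmark_of("panel_tab","side"): print(d["confidence"],c2w("side",d["centre"]))
E
```

```text
[0.59817665 0.19352006 0.0511182 ] 5.15 [-0.35787755 -0.29944965 -0.14104625]
0.69 [0.5434042  0.17994665 0.05288428]
```

View pics/e_side.png

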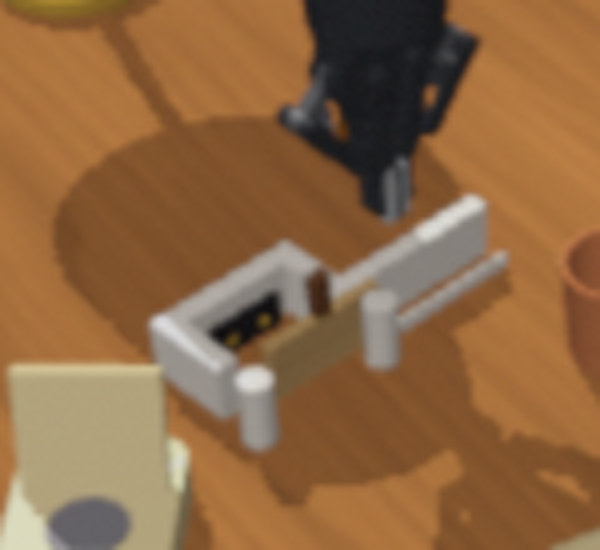

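```bash
python3 - <<'E'
from h import *
p=manip.state()["tool_pos"]
print("side",proj("side",p),"crop",(proj("side",p)-[220,150])*5)
print("tab",[ (proj("side",np.array([.546,.1808,z]))-[220,150])*5 for z in(.039,.054,.067)])
print("tip pix at z .051",pix("side",220+390/5,150+215/5,.051), pix("side",220+390/5,150+215/5,.067))
E
```

```text
side [297.91924393 199.73695802] crop [389.59621965 248.68479012]
tab [array([323.70517761, 311.65722053]), array([321.86710126, 290.67705733]), array([320.24812869, 272.19778752])]
tip pix at z .051 [0.61480457 0.21938893 0.051     ] [0.60420979 0.20146552 0.067     ]
```

View pics/e_top.png

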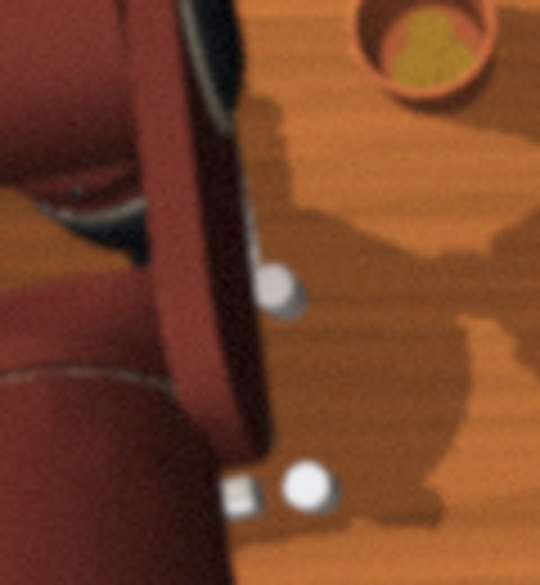

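The finger passed the tab without moving it. In the side view the tip (298,193) sits about 7 px above the projected TCP (298,200), so I'll check the true tip height.

```bash
python3 - <<'E'
from h import *
print("start",proj("side",[.266,.5655,.205]),"13 up",proj("side",[.266,.5655,.218]))
P=np.array([.4978,.1755,.0511])
for z in(0,.01,.02,.03): print("d crop",z,(proj("side",P+[0,0,z])-[220,150])*5)
s=cv2.imread("pics/side0.png");cv2.imwrite("pics/f0.png",cv2.resize(s[60:140,60:140],None,fx=7,fy=7,interpolation=cv2.INTER_CUBIC))
s=cv2.imread("pics/d_side.png");cv2.imwrite("pics/f1.png",cv2.resize(s[100:350,100:350],None,fx=2.4,fy=2.4,interpolation=cv2.INTER_CUBIC))
E
```

```text
start [121.18762503 130.81540844] 13 up [119.64010488 126.5660507 ]
d crop 0 [250.73003337 333.16598624]
d crop 0.01 [249.04380043 318.97440914]
d crop 0.02 [247.33749557 304.61390381]
d crop 0.03 [245.61075824 290.08143595]
```

View pics/f0.png

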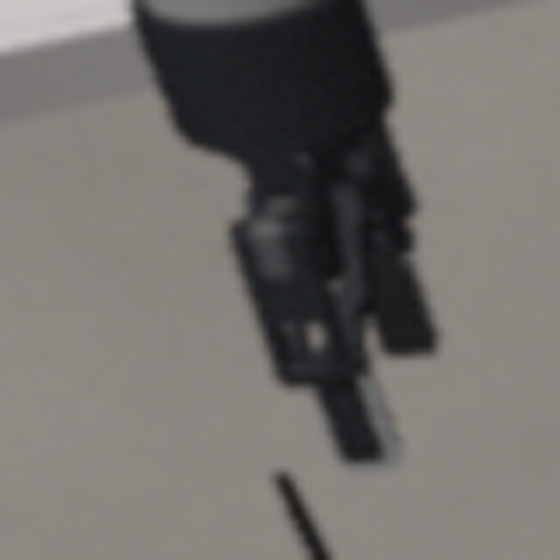

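View pics/f1.png

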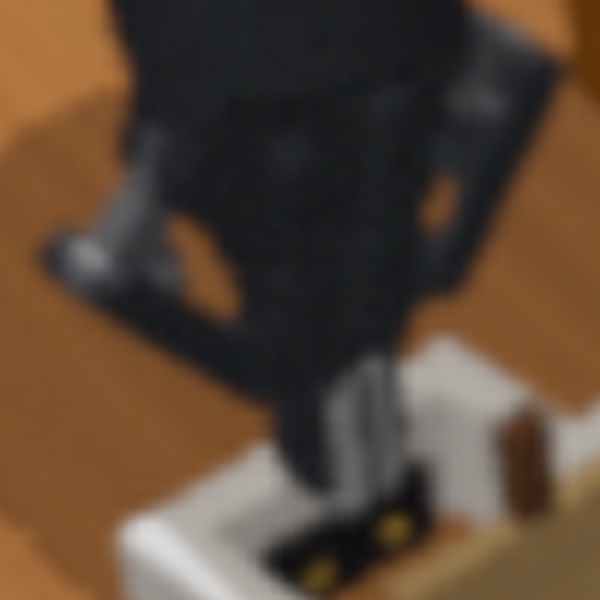

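Request:
send_rows([
  [[0,0,2.5,0,0,0],[0,0,3,0,0,0],[-0.5,-2,0,0,0,0],[-0.5,-3,0,0,0,0],[-0.5,-3,0,0,0,0],[-0.5,-3,0,0,0,0],[-0.5,-2,0,0,0,0],[0,-1,-1.5,0,0,0],[0,0,-2.5,0,0,0],[0,0,-2,0,0,0],[0,0,-1,0,0,0],[0,0,0,0,0,0]],
])

```text
time: 6.2
tool_pos: [0.5704, 0.0536, 0.0331]
tool_rot: [0.539, 0.454, 0.543, -0.457]
contact_force: [-0.6, 0.1, 0.5]
gripper_width: -0.0
```

```bash
python3 - <<'E'
from h import *
crop("top","g_top.png",220,170,380,290,4.5); crop("side","g_side.png",250,140,370,260,5)
s=manip.state();p=s["tool_pos"];print(p,s["time"],s["contact_force"],s["joint_pos"])
for z in(0,.01,.02,.03):print("side crop",(proj("side",p+[0,0,z])-[250,140])*5,"top",(proj("top",p+[0,0,z])-[220,170])*4.5)
E
```

```text
[0.57312899 0.05369001 0.03649307] 6.3 [-0.06448491 -0.80425678  0.41927913] [-3.58565660e-02  1.00986952e-01  1.85932392e+00  5.43465641e-06
  1.18136453e+00 -2.07174433e-01]
side crop [344.83884109 473.70871964] top [306.66214137 292.8764395 ]
side crop [344.59023503 459.67800825] top [305.36775628 289.4030405 ]
side crop [344.33858798 445.47567121] top [304.04889325 285.86395653]
side crop [344.0838438  431.09854013] top [302.7048513  282.25730655]
```

View pics/g_side.png

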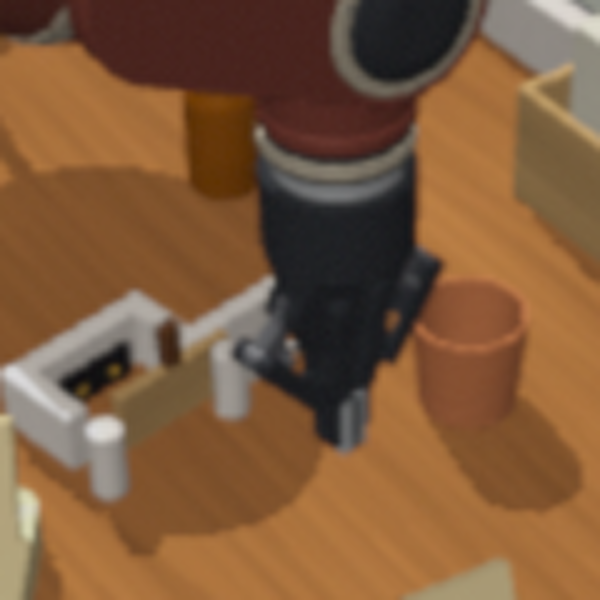

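View pics/g_top.png

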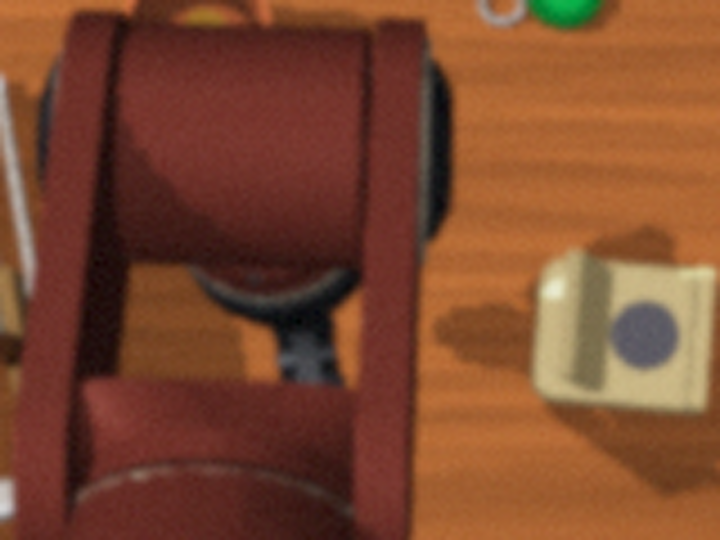

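Request:
send_rows([
  [[0,0,-0.5,0,0,0],[0,0,-0.5,0,0,0],[0,0,-0.5,0,0,0],[0,0,-0.5,0,0,0],[0,0,-0.4,0,0,0],[0,0,0,0,0,0],[0,0,0,0,0,0]],
])

```text
time: 6.88
tool_pos: [0.5727, 0.0535, 0.0117]
tool_rot: [0.541, 0.455, 0.541, -0.456]
contact_force: [0.1, 0.5, -0.6]
gripper_width: 0.002
```

```bash
python3 - <<'E'
from h import *
crop("side","i_side.png",270,180,350,260,7.5)
s=manip.state();p=s["tool_pos"];print(p,s["time"],s["contact_force"])
for z in(0,.01,.02,.03):print("side crop",(proj("side",p+[0,0,z])-[270,180])*7.5)
E
```

```text
[0.57302656 0.05350807 0.01206848] 6.9333 [ 0.19565396 -0.97265393 -0.1178804 ]
side crop [368.20409447 461.32039826]
side crop [367.84225973 440.88362588]
side crop [367.47606355 420.20051529]
side crop [367.1054266  399.26658556]
```

View pics/i_side.png

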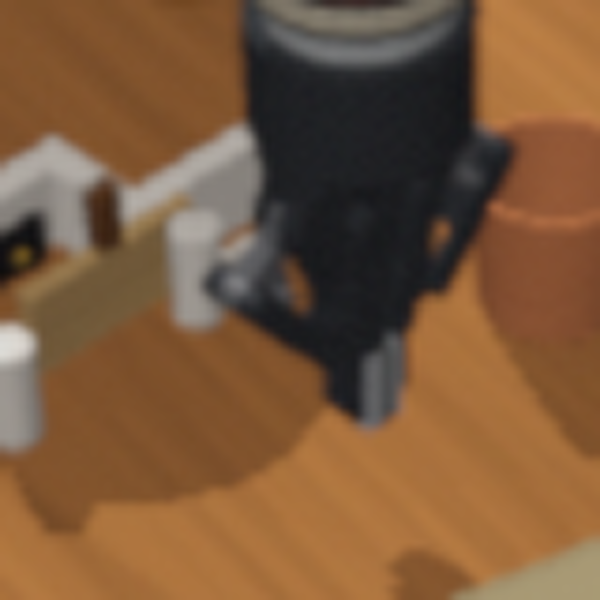

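Request:
send_rows([
  [[0,0,-0.4,0,0,0],[0,0,-0.4,0,0,0],[0,0,-0.1,0,0,0],[0,0,0,0,0,0]],
])

```text
time: 7.27
tool_pos: [0.5726, 0.0535, 0.0026]
tool_rot: [0.541, 0.455, 0.541, -0.456]
contact_force: [0.6, -0.1, -0.2]
gripper_width: -0.001
```

Request:
send_rows([
  [[0,0,-0.2,0,0,0],[0,0,-0.1,0,0,0],[0,0,-0.1,0,0,0],[0,0,0,0,0,0]],
])

```text
time: 7.6
tool_pos: [0.573, 0.0535, -0.001]
tool_rot: [0.541, 0.455, 0.541, -0.456]
contact_force: [-0.4, -0.2, 0.1]
gripper_width: 0.002
```

Request:
send_rows([
  [[0,0,-0.3,0,0,0],[0,0,-0.3,0,0,0],[0,0,-0.2,0,0,0],[0,0,-0.1,0,0,0],[0,0,0,0,0,0]],
])

```text
time: 8.02
tool_pos: [0.5727, 0.0535, -0.0103]
tool_rot: [0.541, 0.455, 0.541, -0.456]
contact_force: [-0.1, -0.4, 0.4]
gripper_width: 0.003
```

```bash
python3 - <<'E'
from h import *
crop("side","j_side.png",270,180,350,260,7.5)
s=manip.state();p=s["tool_pos"];print(p,s["time"],s["contact_force"])
for z in(0,.01,.02,.03):print("side crop",(proj("side",p+[0,0,z])-[270,180])*7.5)
E
```

```text
[ 0.57287166  0.05351673 -0.01007498] 8.0667 [ 1.18192148  0.26690322 -0.43254012]
side crop [368.62136207 505.88143007]
side crop [368.2667138  485.97468143]
side crop [367.9078468  465.83113154]
side crop [367.54468534 445.44652979]
```

View pics/j_side.png

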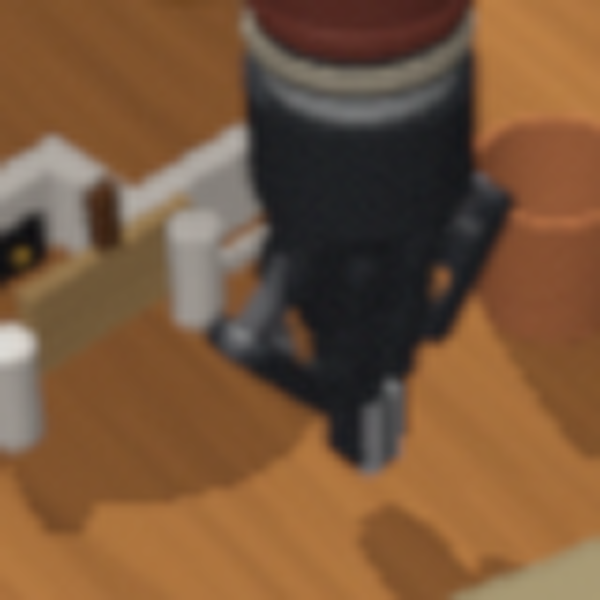

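Request:
send_rows([
  [[0,0,-0.3,0,0,0],[0,0,-0.2,0,0,0],[0,0,-0.1,0,0,0],[0,0,-0.1,0,0,0],[0,0,0,0,0,0]],
])

```text
time: 8.48
tool_pos: [0.5729, 0.0535, -0.0171]
tool_rot: [0.541, 0.455, 0.541, -0.456]
contact_force: [-0.5, -0.4, 0.7]
gripper_width: -0.003
```

Request:
send_rows([
  [[0,0,-0.1,0,0,0],[0,0,-0.1,0,0,0],[0,0,0,0,0,0]],
])

```text
time: 8.73
tool_pos: [0.573, 0.0535, -0.019]
tool_rot: [0.541, 0.455, 0.541, -0.456]
contact_force: [0.3, 0.2, 0.9]
gripper_width: -0.002
```

Request:
send_rows([
  [[0,0,-0.1,0,0,0],[0,0,-0.1,0,0,0],[0,0,0,0,0,0]],
])

```text
time: 8.98
tool_pos: [0.5729, 0.0535, -0.0211]
tool_rot: [0.541, 0.455, 0.541, -0.456]
contact_force: [-0.3, 0.5, -0.1]
gripper_width: 0.007
```

```bash
python3 - <<'E'
from h import *
crop("side","k_side.png",270,180,350,260,7.5)
s=manip.state();p=s["tool_pos"];print(p,s["time"],s["contact_force"])
for z in(0,.01,.02,.03):print("side crop",(proj("side",p+[0,0,z])-[270,180])*7.5)
E
```

```text
[ 0.57296143  0.05353846 -0.02095796] 9.0333 [ 0.16840788 -0.29404942 -1.17671985]
side crop [369.17293787 527.14500778]
side crop [368.82381215 507.49128022]
side crop [368.47056027 487.60527465]
side crop [368.11310866 467.48284881]
```

View pics/k_side.png

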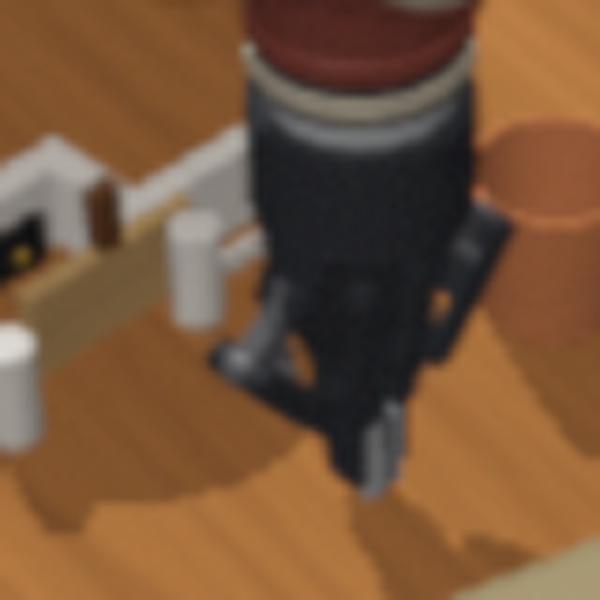

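Request:
send_rows([
  [[0,0,-0.1,0,0,0],[0,0,-0.1,0,0,0],[0,0,0,0,0,0]],
])

```text
time: 9.28
tool_pos: [0.5729, 0.0535, -0.023]
tool_rot: [0.541, 0.455, 0.541, -0.456]
contact_force: [-0.5, 0.1, -0.2]
gripper_width: 0.0
```

Request:
send_rows([
  [[0,0,-0.1,0,0,0],[0,0,-0.1,0,0,0],[0,0,0,0,0,0]],
])

```text
time: 9.53
tool_pos: [0.5729, 0.0535, -0.0251]
tool_rot: [0.541, 0.455, 0.541, -0.456]
contact_force: [0.4, -0.1, -0.3]
gripper_width: 0.002
```

Request:
send_rows([
  [[0,0,-0.1,0,0,0],[0,0,0,0,0,0],[0,0,0,0,0,0]],
])

```text
time: 9.78
tool_pos: [0.573, 0.0535, -0.0259]
tool_rot: [0.541, 0.455, 0.541, -0.456]
contact_force: [-0.7, 0.2, 0.4]
gripper_width: -0.003
```

Request:
send_rows([
  [[0,0,-0.1,0,0,0],[0,0,0,0,0,0],[0,0,0,0,0,0]],
])

```text
time: 10.03
tool_pos: [0.5732, 0.0535, -0.026]
tool_rot: [0.541, 0.455, 0.541, -0.455]
contact_force: [-3.0, -0.9, 6.2]
gripper_width: 0.004
```

```bash
python3 - <<'E'
from h import *
crop("side","l_side.png",270,180,350,260,7.5)
s=manip.state();p=s["tool_pos"];print(p,s["time"],s["contact_force"])
for z in(0,.01,.02,.03):print("side crop",(proj("side",p+[0,0,z])-[270,180])*7.5)
E
```

```text
[ 0.57324226  0.05350151 -0.02602783] 10.0833 [-2.52273147 -0.25522548  5.61280263]
side crop [370.04402932 536.76218451]
side crop [369.70106937 517.22468434]
side crop [369.35406857 497.45698772]
side crop [369.00295508 477.45500217]
```

View pics/l_side.png

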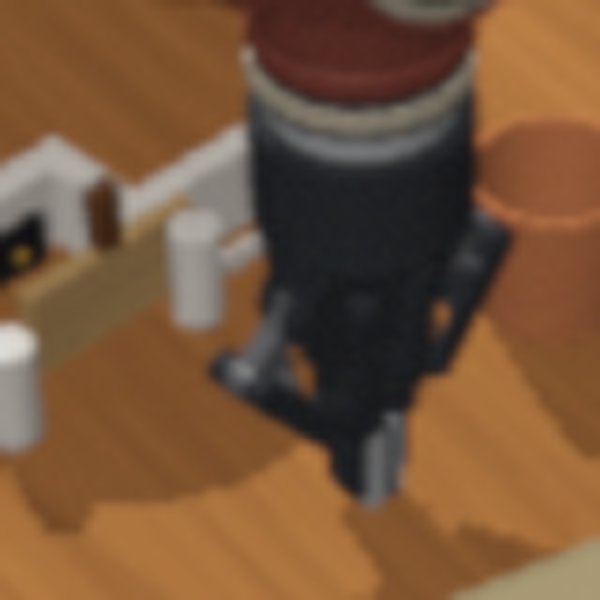

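Floor contact came at tool z = -26 mm, so the real fingertip sits 26 mm above the reported TCP. I'll redo the panel push with tool z about 26 mm, which puts the tip at about 52 mm.

Request:
send_rows([
  [[0,0,3.0,0,0,0],[0,0,3.0,0,0,0],[0,0,3.0,0,0,0],[-1.0,1.5,2.7,0,0,0],[-2.0,3.0,0,0,0,0],[-2.0,3.5,0,0,0,0],[-1.5,2.5,0,0,0,0],[-1.0,1.6,-1.5,0,0,0],[0,0,-2.5,0,0,0],[0,0,-1.7,0,0,0],[0,0,-0.8,0,0,0],[0,0,0,0,0,0]],
])

```text
time: 11.08
tool_pos: [0.4961, 0.1742, 0.0227]
tool_rot: [0.54, 0.454, 0.542, -0.457]
contact_force: [-0.2, -0.1, -0.1]
gripper_width: -0.001
```

Request:
send_rows([
  [[0,0,0,0,0,0],[0,0,0,0,0,0]],
])

```text
time: 11.25
tool_pos: [0.4993, 0.1745, 0.0265]
tool_rot: [0.541, 0.456, 0.54, -0.455]
contact_force: [0.8, 0.1, 0.7]
gripper_width: -0.002
```

Request:
send_rows([
  [[0.5,0.09,0,0,0,0],[0.5,0.09,0,0,0,0],[0.5,0.09,0,0,0,0],[0.5,0.09,0,0,0,0],[0.5,0.09,0,0,0,0],[0.5,0.09,0,0,0,0],[0.5,0.09,0,0,0,0],[0.5,0.09,0,0,0,0],[0.5,0.09,0,0,0,0],[0.5,0.09,0,0,0,0],[0,0,0,0,0,0]],
])

```text
time: 12.17
tool_pos: [0.5491, 0.1837, 0.0253]
tool_rot: [0.541, 0.456, 0.541, -0.455]
contact_force: [-0.3, -0.1, 1.0]
gripper_width: 0.003
```

```bash
python3 - <<'E'
from h import *
crop("side","m_side.png",220,150,340,260,5)
s=manip.state();print(s["tool_pos"],s["time"],s["contact_force"])
E
```

```text
[0.54872229 0.18358163 0.02521821] 12.2167 [-0.05426412 -0.79971205 -0.54226116]
```

View pics/m_side.png

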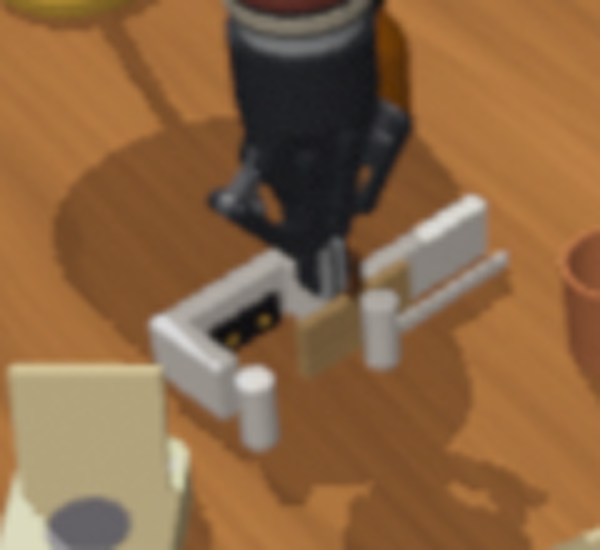

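The panel is moving now; its left end has gone from about crop x 265 to 298. I'll continue the push.

Request:
send_rows([
  [[0.5,0.09,0,0,0,0],[0.5,0.09,0,0,0,0],[0.5,0.09,0,0,0,0],[0.5,0.09,0,0,0,0],[0.5,0.09,0,0,0,0],[0.5,0.09,0,0,0,0],[0.5,0.09,0,0,0,0],[0.5,0.09,0,0,0,0],[0.5,0.09,0,0,0,0],[0.5,0.09,0,0,0,0],[0,0,0,0,0,0]],
])

```text
time: 13.13
tool_pos: [0.5994, 0.1926, 0.0255]
tool_rot: [0.541, 0.456, 0.54, -0.455]
contact_force: [0.2, -0.7, 0.1]
gripper_width: 0.0
```

```bash
python3 - <<'E'
from h import *
crop("side","n_side.png",220,150,340,260,5)
s=manip.state();print(s["tool_pos"],s["time"],s["contact_force"])
E
```

```text
[0.5991317  0.19248143 0.0255644 ] 13.1833 [-8.48083131e-01 -7.85622180e-04 -1.98441192e-01]
```

View pics/n_side.png

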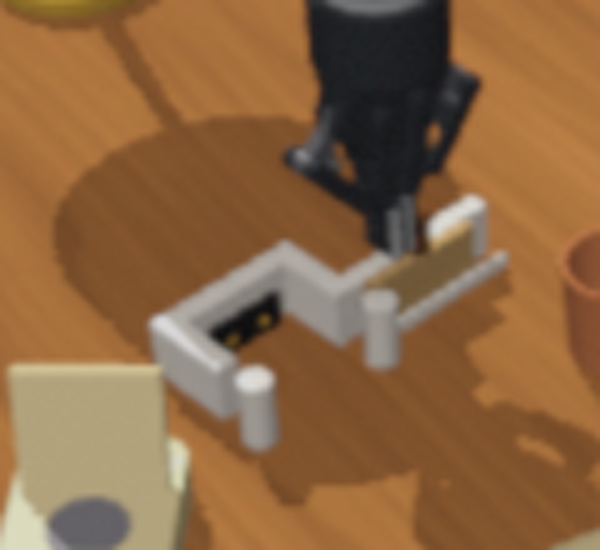

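```bash
python3 - <<'E'
from h import *
D=np.array([.5315,.1607]);ex=np.array([-.172,.985]);ey=np.array([-.985,-.172])
for v in(.08,.09,.1):
    P=np.r_[D+.015*ex-(v+.04)*ey,.039];Q=np.r_[D+.015*ex-(v-.04)*ey,.039]
    print(v,(proj("side",P)-[220,150])*5,(proj("side",Q)-[220,150])*5)
E
```

```text
0.08 [460.10312557 231.83325495] [356.51912756 295.17940617]
0.09 [472.58547513 224.19975154] [369.84125965 287.03233896]
0.1 [484.96846528 216.62701075] [383.05386018 278.95225509]
```

Request:
send_rows([
  [[0.25,0.04,0,0,0,0],[0.25,0.04,0,0,0,0],[0,0,0,0,0,0],[0,0,0,0,0,0],[0,0,0,0,0,0],[-1.0,-0.2,0,0,0,0],[-0.5,-0.1,2.5,0,0,0],[0,0,3.5,0,0,0],[0,0,3.0,0,0,0],[0,0,0,0,0,0]],
])

```text
time: 14.02
tool_pos: [0.5928, 0.1913, 0.1237]
tool_rot: [0.544, 0.459, 0.538, -0.452]
contact_force: [1.4, -0.6, 1.1]
gripper_width: 0.001
```

```bash
python3 - <<'E'
from h import *
crop("side","o_side.png",220,150,340,260,5)
s=manip.state();print(s["tool_pos"],s["time"],s["contact_force"])
E
```

```text
[0.59137953 0.19095978 0.12072741] 14.0667 [-0.60467735  0.5459665  -0.36625495]
```

View pics/o_side.png

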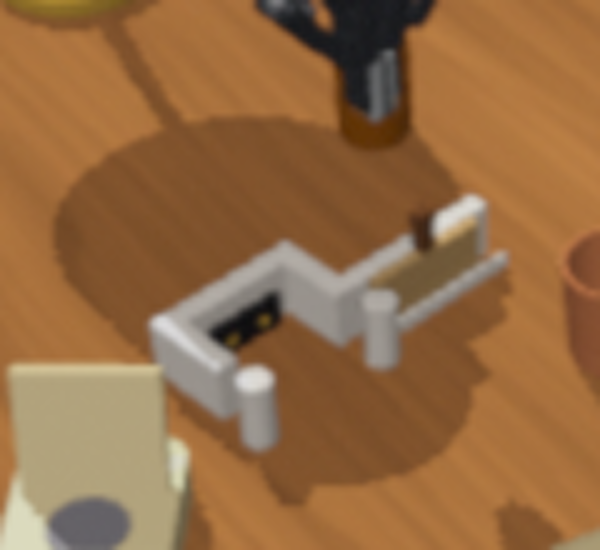

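The panel is at about 0.095 and the bay mouth is clear. Next I'll go behind the stand.

Request:
send_rows([
  [[-0.4,-3.2,0,0,0,-0.03],[-0.4,-3.2,0,0,0,-0.03],[-0.4,-3.2,0,0,0,-0.03],[-0.4,-3.2,0,0,0,-0.03],[-0.4,-3.2,0,0,0,-0.03],[-0.4,-3.2,0,0,0,-0.03],[-0.4,-3.2,0,0,0,-0.03],[-0.4,-3.2,0,0,0,-0.03],[-0.4,-3.2,0,0,0,-0.03],[-0.4,-3.2,0,0,0,0],[-0.2,-3.0,0,0,0,0],[0,-0.8,0,0,0,0]],
], fingers=0.6)

```text
time: 15.07
tool_pos: [0.5449, -0.1712, 0.1141]
tool_rot: [-0.474, -0.524, -0.474, 0.526]
contact_force: [0.6, 0.8, 1.0]
gripper_width: 0.405
```

Request:
send_rows([
  [[0,0,-2.5,0,0,0],[0,0,-2.5,0,0,0],[0,0,-2.0,0,0,0],[0,0,-1.0,0,0,0],[0,0,0,0,0,0],[0,0,0,0,0,0]],
])

```text
time: 15.57
tool_pos: [0.5457, -0.1671, 0.0347]
tool_rot: [-0.474, -0.524, -0.475, 0.524]
contact_force: [0.3, -0.1, -0.3]
gripper_width: 0.404
```

```bash
python3 - <<'E'
from h import *
crop("side","p_side.png",310,210,410,330,5);crop("top","p_top.png",320,190,430,300,5)
s=manip.state();print(s["tool_pos"],s["time"],s["gripper_width"])
from scipy.spatial.transform import Rotation as R
q=s["tool_rot"];M=R.from_quat(np.r_[q[1:],q[0]]).as_matrix();print(np.arctan2(M[1,1],M[0,1]))
E
```

```text
[ 0.54726523 -0.16790184  0.0367429 ] 15.6667 0.3952785676380776
-0.09859596266049771
```

View pics/p_side.png

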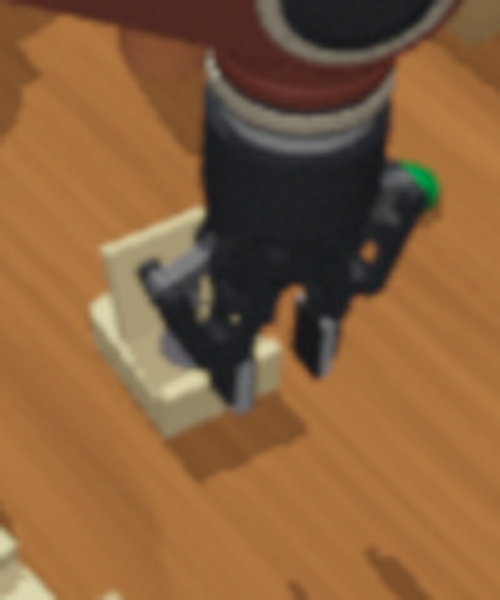

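View pics/p_top.png

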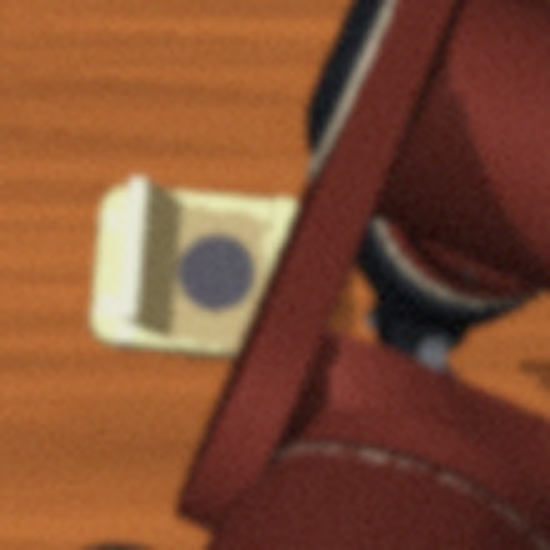

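Request:
send_rows([
  [[0,0,-2.0,0,0,0],[0,0,-1.5,0,0,0],[0,0,-1.0,0,0,0],[0,0,-0.6,0,0,0],[0,0,0,0,0,0],[0,0,0,0,0,0]],
])

```text
time: 16.17
tool_pos: [0.5466, -0.1678, -0.0152]
tool_rot: [0.475, 0.524, 0.474, -0.524]
contact_force: [-0.6, -0.5, 0.2]
gripper_width: 0.402
```

```bash
python3 - <<'E'
from h import *
crop("side","q_side.png",310,220,410,320,6)
s=manip.state();print(s["tool_pos"],s["time"],s["contact_force"])
C=np.array([.0588,-.0386]);P=np.array([.5505,-.1388])
for k in range(0,25,4):
    a=.274*k/24;Rm=np.array([[np.cos(a),-np.sin(a)],[np.sin(a),np.cos(a)]]);print(k,(C+Rm@(P-C)).round(4))
E
```

```text
[ 0.54692901 -0.16803626 -0.01472938] 16.2167 [0.52315996 0.57546181 0.15751036]
0 [ 0.5505 -0.1388]
4 [ 0.5546 -0.1162]
8 [ 0.5576 -0.0935]
12 [ 0.5596 -0.0707]
16 [ 0.5605 -0.0478]
20 [ 0.5604 -0.0249]
24 [ 0.5593 -0.002 ]
```

View pics/q_side.png

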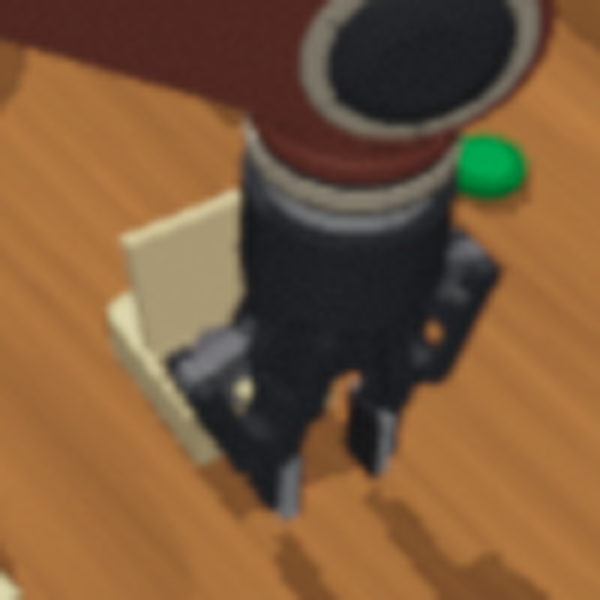

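Request:
send_rows([
  [[0,0,-0.3,0,0,0],[0.05,0.4,0,0,0,0],[0.05,0.4,0,0,0,0],[0.05,0.4,0,0,0,0],[0.05,0.4,0,0,0,0],[0.05,0.4,0,0,0,0],[0.05,0.4,0,0,0,0],[0.05,0.4,0,0,0,0],[0,0.2,0,0,0,0],[0,0,0,0,0,0]],
])

```text
time: 17.05
tool_pos: [0.5496, -0.1372, -0.0188]
tool_rot: [0.475, 0.524, 0.475, -0.524]
contact_force: [0.5, -0.7, -0.5]
gripper_width: 0.399
```

```bash
python3 - <<'E'
from h import *
crop("side","r_side.png",310,200,410,300,6);crop("top","r_top.png",310,200,410,300,6)
s=manip.state();print(s["tool_pos"],s["time"],s["contact_force"])
E
```

```text
[ 0.54958466 -0.13755161 -0.01879972] 17.15 [-0.13354329 -0.08271973 -1.11268832]
```

View pics/r_side.png

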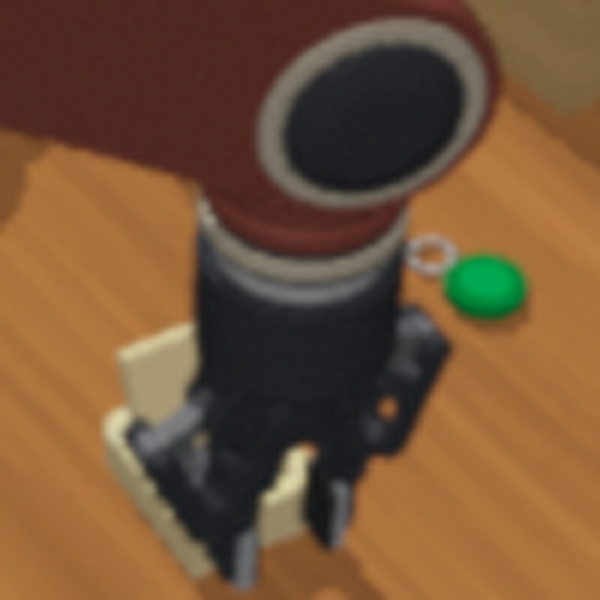

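View pics/r_top.png

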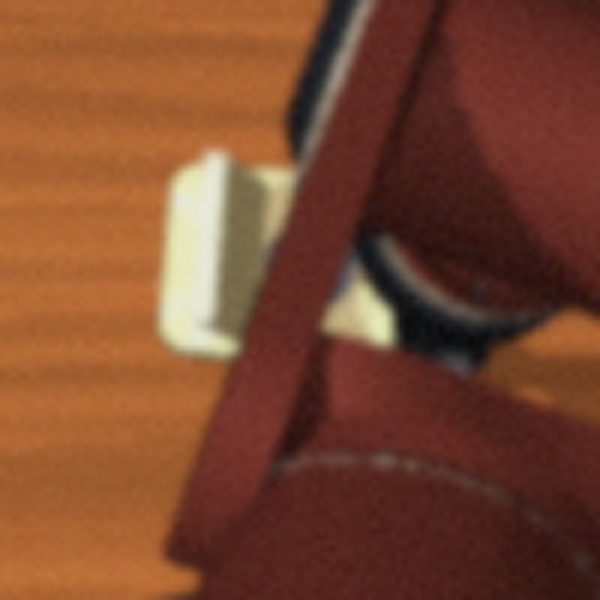

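Request:
send_rows([
  [[0.11,0.56,0,0,0,0.0115],[0.1,0.56,0,0,0,0.0115],[0.1,0.56,0,0,0,0.0115],[0.1,0.56,0,0,0,0.0115],[0.09,0.56,0,0,0,0.0115],[0.08,0.56,0,0,0,0.0115],[0.08,0.56,0,0,0,0.0115],[0.07,0.56,0,0,0,0.0115],[0.06,0.56,0,0,0,0.0115],[0.06,0.56,0,0,0,0.0115],[0.05,0.56,0,0,0,0.0115],[0.04,0.5,0,0,0,0.0115]],
])

```text
time: 18.15
tool_pos: [0.5591, -0.0705, -0.0188]
tool_rot: [0.51, 0.49, 0.51, -0.49]
contact_force: [0.5, -2.4, 0.7]
gripper_width: 0.399
```

```bash
python3 - <<'E'
from h import *
crop("side","s_side.png",290,180,390,280,6);crop("top","s_top.png",270,200,370,300,6)
s=manip.state();print(s["tool_pos"],s["time"],s["contact_force"])
from scipy.spatial.transform import Rotation as R
q=s["tool_rot"];M=R.from_quat(np.r_[q[1:],q[0]]).as_matrix();print(np.arctan2(M[1,1],M[0,1]))
E
```

```text
[ 0.55890345 -0.07009382 -0.01888642] 18.25 [-0.03899462  0.32516078 -0.14124451]
0.04022242027862651
```

View pics/s_side.png

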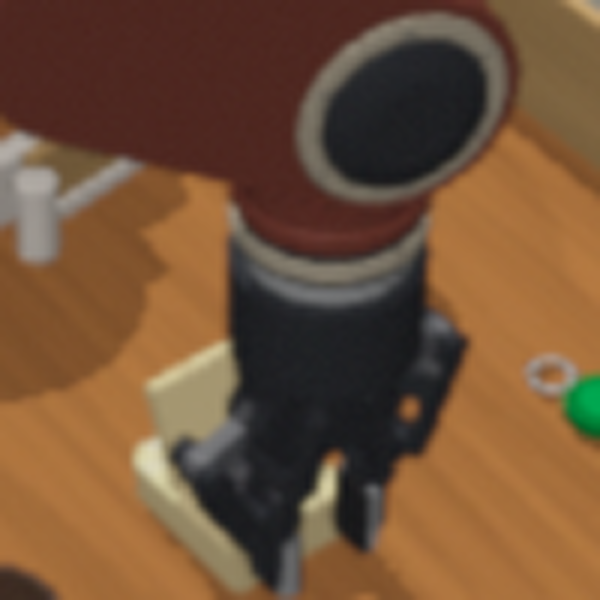

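View pics/s_top.png

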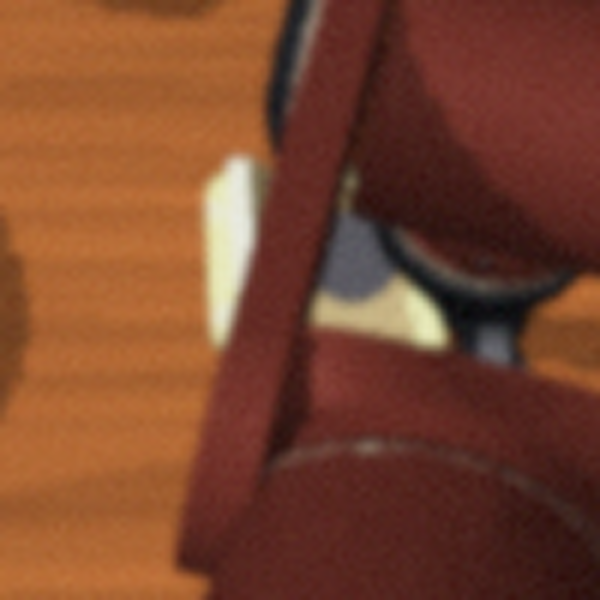

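Request:
send_rows([
  [[0.04,0.56,0,0,0,0.011],[0.04,0.56,0,0,0,0.011],[0.03,0.57,0,0,0,0.011],[0.02,0.57,0,0,0,0.011],[0.01,0.57,0,0,0,0.011],[0,0.57,0,0,0,0.011],[0,0.57,0,0,0,0.011],[-0.01,0.57,0,0,0,0.011],[-0.02,0.57,0,0,0,0.011],[-0.03,0.57,0,0,0,0.011],[-0.04,0.57,0,0,0,0.011],[-0.04,0.55,0,0,0,0.012]],
])

```text
time: 19.25
tool_pos: [0.5589, -0.0025, -0.0188]
tool_rot: [0.541, 0.455, 0.541, -0.455]
contact_force: [-0.2, -1.1, -0.1]
gripper_width: 0.396
```

```bash
python3 - <<'E'
from h import *
crop("side","t_side.png",260,170,360,270,6);crop("top","t_top.png",220,200,340,300,6)
s=manip.state();print(s["tool_pos"],s["time"],s["contact_force"])
from scipy.spatial.transform import Rotation as R
q=s["tool_rot"];M=R.from_quat(np.r_[q[1:],q[0]]).as_matrix();print(np.arctan2(M[1,1],M[0,1]))
E
```

```text
[ 0.55885543 -0.00211815 -0.0187975 ] 19.35 [-1.06254597 -0.55855045 -0.29712187]
0.1733223551745532
```

View pics/t_side.png

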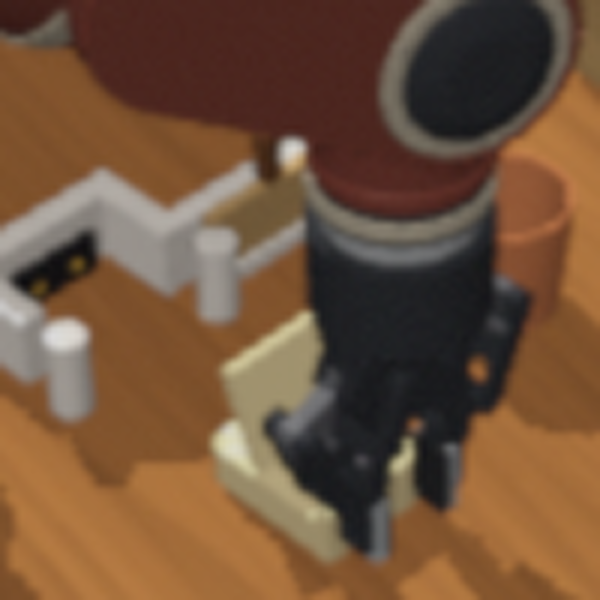

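View pics/t_top.png

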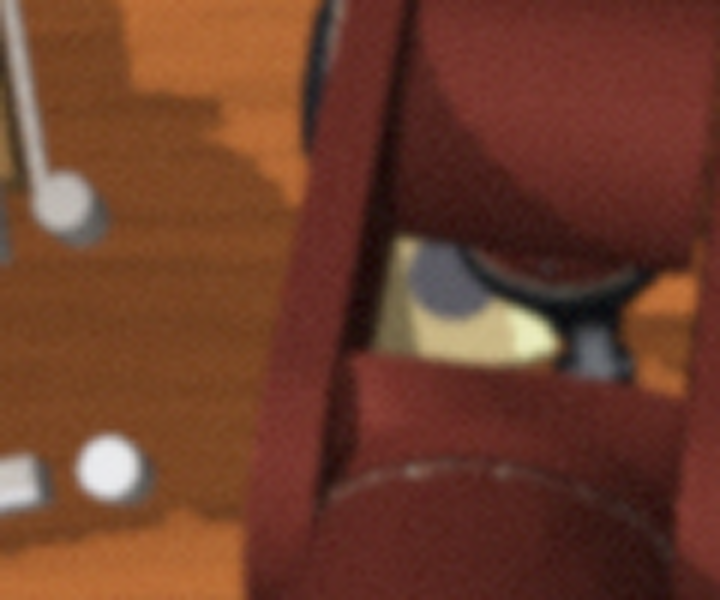

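I'll back off to get a clear view of the alignment before entry.

Request:
send_rows([
  [[0.3,-2.0,0,0,0,0],[0.4,-2.5,2.0,0,0,0],[0.6,-3.5,2.0,0,0,0],[0.6,-3.5,0,0,0,0],[0.6,-3.5,0,0,0,0],[0.3,-2.0,0,0,0,0],[0,0,0,0,0,0]],
])

```text
time: 19.93
tool_pos: [0.5879, -0.1774, 0.0221]
tool_rot: [0.541, 0.456, 0.539, -0.456]
contact_force: [0.1, 0.4, 0.1]
gripper_width: 0.398
```

```bash
python3 - <<'E'
from h import *
crop("side","u_side.png",240,170,340,260,8);crop("top","u_top.png",225,215,325,285,8)
s=manip.state();print(s["tool_pos"],s["time"])
for n in("side","top"):
  for q in("stand","stand_nose"):
    for d in manip.landmark_of(q,n): print(n,q,round(d["confidence"],2),c2w(n,d["centre"]).round(3))
E
```

```text
[ 0.58685928 -0.17359666  0.02110881] 20.0333
side stand 0.88 [0.375 0.131 0.002]
side stand 0.85 [0.547 0.046 0.001]
side stand 0.67 [ 0.37  -0.204  0.001]
side stand_nose 0.85 [ 0.543  0.087 -0.002]
side stand_nose 0.68 [ 0.408  0.174 -0.002]
side stand_nose 0.66 [ 0.373 -0.254 -0.   ]
top stand 0.88 [ 0.382  0.128 -0.004]
top stand 0.84 [ 0.555  0.055 -0.005]
top stand 0.59 [ 0.371 -0.202  0.004]
top stand_nose 0.74 [0.412 0.173 0.001]
top stand_nose 0.72 [ 0.547  0.088 -0.001]
```

View pics/u_side.png

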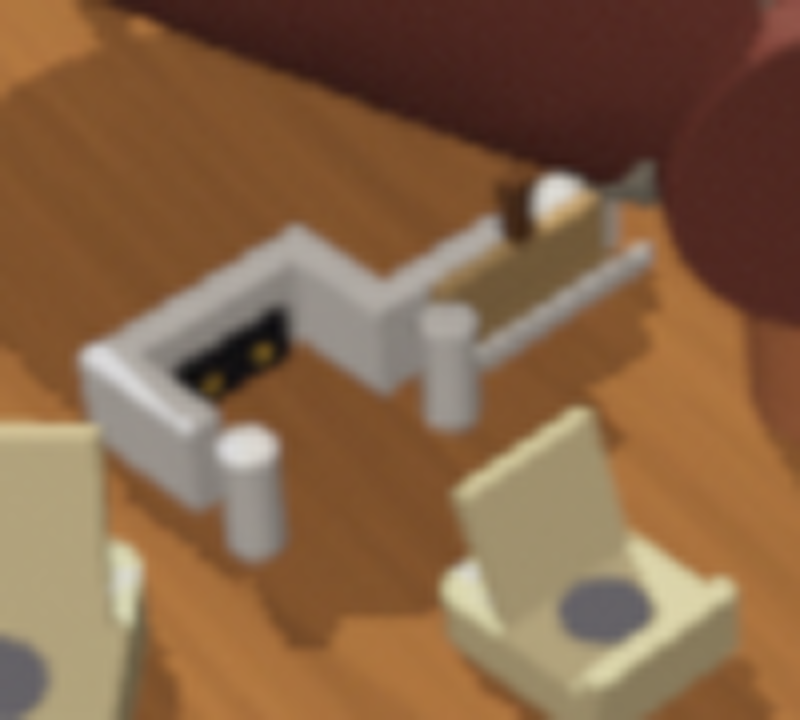

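View pics/u_top.png

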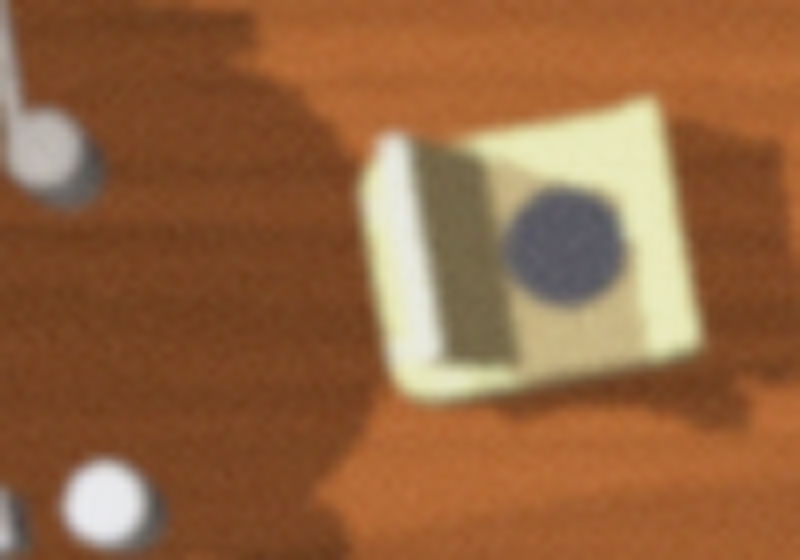

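```bash
python3 - <<'E'
from h import *
def S(x,y,o=(225,215)): return o[0]+(x+.5)/8-.5,o[1]+(y+.5)/8-.5
a=pix("top",*S(46,148),.044)[:2];b=pix("top",*S(105,502),.044)[:2]
D=(a+b)/2;ey=(b-a)/np.linalg.norm(b-a);ex=np.array([ey[1],-ey[0]]);print("D",D,np.linalg.norm(a-b),"yaw",np.arctan2(ex[1],ex[0]))
f=lambda p:np.array([(p[:2]-D)@ex,(p[:2]-D)@ey])
n1=pix("top",*S(655,98),.028);n2=pix("top",*S(703,350),.028);print(f(n1),f(n2),"mid",(f(n1)+f(n2))/2,"ang",np.arctan2(*(f(n1)-f(n2))[[0,1]]))
# side edges of base (z=.02): upper edge, lower edge
for e in[(480,135),(600,110)]: print("right edge z.02/.0 ",f(pix("top",*S(*e),.02)))
for e in[(440,402),(560,382)]: print("left edge",f(pix("top",*S(*e),.02)))
print("nose",f(pix("top",*S(375,280),.02)))
print("pad circle z~.02?",f(pix("top",*S(567,245),.02)))
P=(f(n1)+f(n2))/2
def S2(x,y): return S(x,y,(240,170))
sa=pix("side",*S2(447,317),.044)[:2];sb=pix("side",*S2(249,444),.044)[:2]
m1=pix("side",*S2(735,590),.028);m2=pix("side",*S2(578,683),.028)
D2=(sa+sb)/2;e2=(sb-sa)/np.linalg.norm(sb-sa);x2=np.array([e2[1],-e2[0]]);g=lambda p:np.array([(p[:2]-D2)@x2,(p[:2]-D2)@e2]);print("side",D2,np.arctan2(x2[1],x2[0]),g(m1),g(m2))
E
```

```text
D [0.53251947 0.16138395] 0.09048621661983883 yaw 1.7480044029200004
[-0.15267124 -0.0323248 ] [-0.15286512  0.033599  ] mid [-0.15276818  0.0006371 ] ang 3.1386517208016307
right edge z.02/.0  [-0.10678798 -0.03253529]
right edge z.02/.0  [-0.13826523 -0.03325015]
left edge [-0.08466502  0.03341117]
left edge [-0.11560942  0.03402742]
nose [-0.07380155 -0.00050968]
pad circle z~.02? [-0.12366036 -0.00032627]
side [0.52984958 0.16112917] 1.7652251625905102 [-0.15353494 -0.02708664] [-0.1463572   0.03776378]
```

Top view: the stand is centred on the dock axis (y ≈ 0.5 mm) and square, with its near end at dock x = -152.5 mm. I'll re-contact and push straight in, with 136 mm to go.

Request:
send_rows([
  [[0,0,-2.0,0,0,0],[0,0,-1.5,0,0,0],[0,0,-0.5,0,0,0],[-0.45,3.0,0,0,0,0],[-0.45,3.0,0,0,0,0],[-0.45,3.0,0,0,0,0],[-0.45,3.0,0,0,0,0],[-0.4,2.4,0,0,0,0],[-0.2,1.2,0,0,0,0],[-0.1,0.6,0,0,0,0],[0,0,0,0,0,0]],
])

```text
time: 21.15
tool_pos: [0.562, -0.0102, -0.0185]
tool_rot: [0.542, 0.455, 0.541, -0.455]
contact_force: [0.1, -0.1, -0.1]
gripper_width: 0.4
```

```bash
cat >> h.py <<'E'
D=np.array([.5325,.1614]);ex=np.array([-.1742,.9847]);ey=np.array([-.9847,-.1742])
def dk(p): return np.array([(p[:2]-D)@ex,(p[:2]-D)@ey]).round(4)
E
python3 - <<'E'
from h import *
s=manip.state();print(s["tool_pos"],dk(s["tool_pos"]),s["time"],s["contact_force"])
E
```

```text
[ 0.56197744 -0.01015378 -0.01854986] [-0.1741  0.0009] 21.15 [ 0.08077349 -0.11310945 -0.12496332]
```

Request:
send_rows([
  [[-0.1,0.6,0,0,0,0],[-0.11,0.6,0,0,0,0],[-0.1,0.6,0,0,0,0],[-0.11,0.6,0,0,0,0],[-0.1,0.6,0,0,0,0],[-0.11,0.6,0,0,0,0],[-0.1,0.6,0,0,0,0],[-0.11,0.6,0,0,0,0],[-0.11,0.6,0,0,0,0],[-0.11,0.6,0,0,0,0],[-0.1,0.5,0,0,0,0],[0,0,0,0,0,0]],
])

```text
time: 22.15
tool_pos: [0.5499, 0.0552, -0.019]
tool_rot: [0.541, 0.455, 0.542, -0.455]
contact_force: [-0.5, 0.4, -0.7]
gripper_width: 0.4
```

```bash
python3 - <<'E'
from h import *
crop("side","v_side.png",240,160,340,260,6);crop("top","v_top.png",200,200,320,300,6)
s=manip.state();print(s["tool_pos"],dk(s["tool_pos"]),s["time"],s["contact_force"])
E
```

```text
[ 0.54984558  0.05444391 -0.01919299] [-0.1083  0.0016] 22.25 [-0.16296826  0.32817469  0.79006402]
```

View pics/v_side.png

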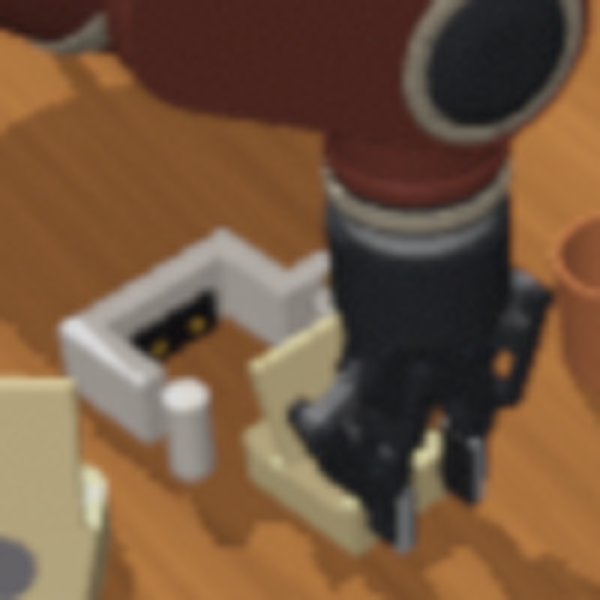

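View pics/v_top.png

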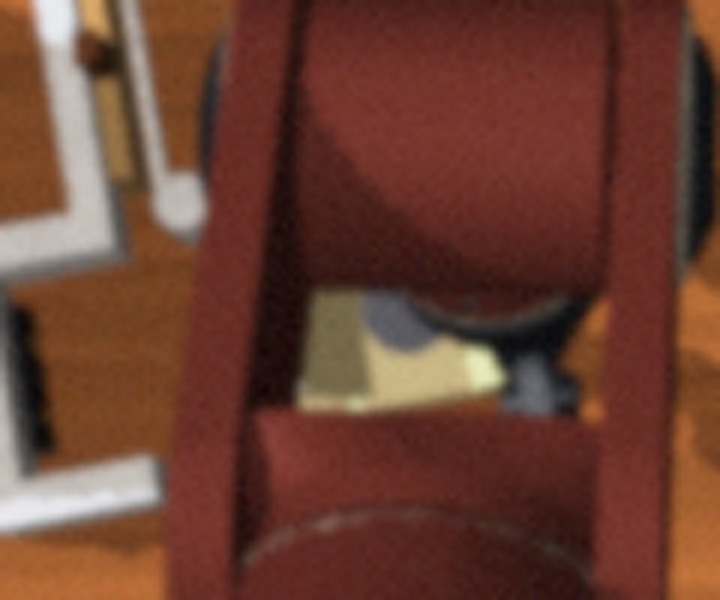

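Request:
send_rows([
  [[-0.1,0.5,0,0,0,0],[-0.09,0.5,0,0,0,0],[-0.09,0.5,0,0,0,0],[-0.09,0.5,0,0,0,0],[-0.09,0.5,0,0,0,0],[-0.09,0.5,0,0,0,0]],
])

```text
time: 22.75
tool_pos: [0.5447, 0.0845, -0.0188]
tool_rot: [0.541, 0.455, 0.541, -0.455]
contact_force: [-0.0, -1.4, -0.2]
gripper_width: 0.402
```

```bash
python3 - <<'E'
from h import *
crop("side","w_side.png",240,160,340,260,6)
s=manip.state();print(s["tool_pos"],dk(s["tool_pos"]),s["time"],s["contact_force"])
E
```

```text
[ 0.54454399  0.08524984 -0.01883511] [-0.0771  0.0014] 22.8 [-0.71267427  0.80183158  0.20235828]
```

View pics/w_side.png

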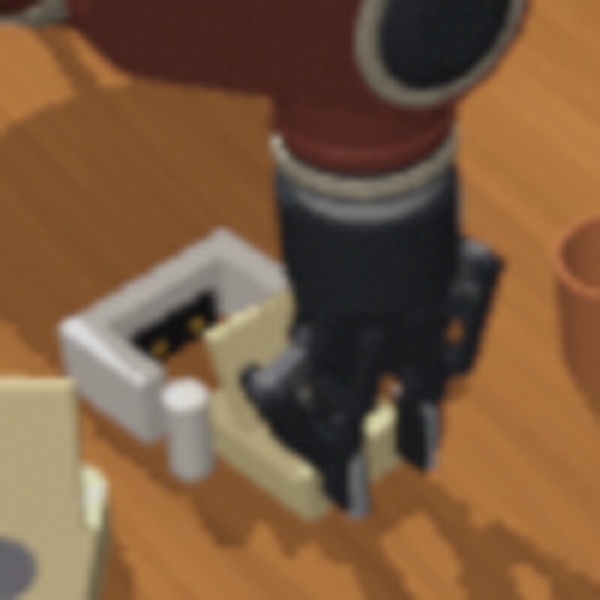

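Nose entering between the posts, low force. Continue.

Request:
send_rows([
  [[-0.09,0.5,0,0,0,0],[-0.09,0.5,0,0,0,0],[-0.09,0.5,0,0,0,0],[-0.09,0.5,0,0,0,0]],
])

```text
time: 23.13
tool_pos: [0.5413, 0.1044, -0.0187]
tool_rot: [0.541, 0.455, 0.541, -0.455]
contact_force: [0.5, -0.5, -0.5]
gripper_width: 0.404
```

Request:
send_rows([
  [[-0.09,0.5,0,0,0,0],[-0.09,0.5,0,0,0,0],[-0.09,0.5,0,0,0,0],[0,0,0,0,0,0]],
])

```text
time: 23.47
tool_pos: [0.5384, 0.1199, -0.0188]
tool_rot: [0.541, 0.455, 0.541, -0.455]
contact_force: [-0.1, 0.3, -0.0]
gripper_width: 0.402
```

```bash
python3 - <<'E'
from h import *
crop("side","x_side.png",230,150,330,250,6);crop("top","x_top.png",180,200,300,300,6)
s=manip.state();print(s["tool_pos"],dk(s["tool_pos"]),s["time"],s["contact_force"])
E
```

```text
[ 0.53850527  0.11930071 -0.01879425] [-0.0425  0.0014] 23.5667 [-0.16615242 -0.215515   -0.23122312]
```

View pics/x_side.png

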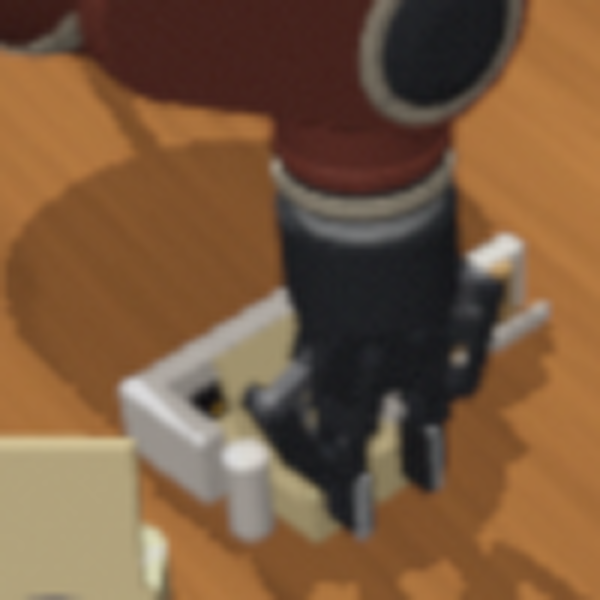

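View pics/x_top.png

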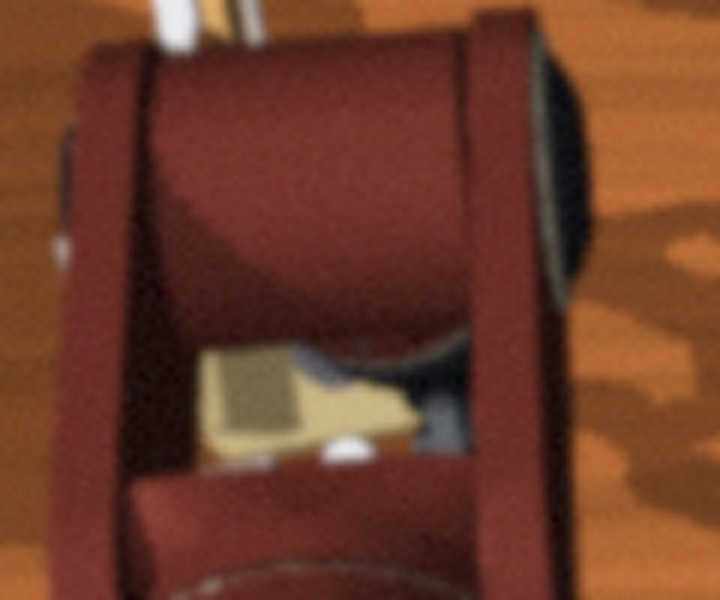

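Request:
send_rows([
  [[-0.06,0.3,0,0,0,0],[-0.05,0.3,0,0,0,0],[-0.05,0.3,0,0,0,0],[-0.05,0.3,0,0,0,0],[0,0,0,0,0,0]],
])

```text
time: 23.98
tool_pos: [0.5364, 0.1315, -0.0188]
tool_rot: [0.541, 0.455, 0.541, -0.455]
contact_force: [0.2, -0.5, -0.2]
gripper_width: 0.403
```

Request:
send_rows([
  [[-0.02,0.1,0,0,0,0],[-0.02,0.1,0,0,0,0],[0,0,0,0,0,0],[0,0,0,0,0,0]],
])

```text
time: 24.32
tool_pos: [0.5361, 0.133, -0.0188]
tool_rot: [0.541, 0.455, 0.541, -0.455]
contact_force: [0.5, 0.8, -0.2]
gripper_width: 0.399
```

```bash
python3 - <<'E'
from h import *
s=manip.state();print(s["tool_pos"],dk(s["tool_pos"]),s["time"],s["contact_force"])
E
```

```text
[ 0.5360525   0.13304443 -0.01881404] [-0.0285  0.0014] 24.3167 [ 0.54015385  0.8199275  -0.18041575]
```

Request:
send_rows([
  [[-0.02,0.1,0,0,0,0],[0,0,0,0,0,0],[0,0,0,0,0,0]],
])

```text
time: 24.57
tool_pos: [0.5359, 0.1337, -0.0188]
tool_rot: [0.541, 0.455, 0.541, -0.455]
contact_force: [0.4, -2.1, 1.0]
gripper_width: 0.396
```

Request:
send_rows([
  [[-0.02,0.1,0,0,0,0],[0,0,0,0,0,0],[0,0,0,0,0,0]],
])

```text
time: 24.82
tool_pos: [0.5358, 0.1345, -0.0188]
tool_rot: [0.541, 0.455, 0.541, -0.455]
contact_force: [0.6, -3.0, -0.9]
gripper_width: 0.403
```

The pad is touched (force rising to about 3 N). I'll back off and check.

Request:
send_rows([
  [[0.03,-0.2,0,0,0,0],[0.1,-0.6,0,0,0,0],[0.3,-2.0,0,0,0,0],[0.4,-2.5,2.0,0,0,0],[0.6,-3.5,2.0,0,0,0],[0.6,-3.5,0,0,0,0],[0.6,-3.5,0,0,0,0],[0.3,-2.0,0,0,0,0],[0,0,0,0,0,0]],
])

```text
time: 25.57
tool_pos: [0.5659, -0.0468, 0.0219]
tool_rot: [0.541, 0.457, 0.539, -0.456]
contact_force: [0.5, 0.4, 0.1]
gripper_width: 0.404
```

```bash
python3 - <<'E'
from h import *
crop("side","y_side.png",240,170,340,260,8);crop("top","y_top.png",180,180,280,290,5.4);save("top","y_topfull.png")
s=manip.state();print(s["tool_pos"],s["time"])
for n in("side","top"):
  for q in("stand","stand_nose","panel_tab"):
    for d in manip.landmark_of(q,n): p=c2w(n,d["centre"]);print(n,q,round(d["confidence"],2),p.round(3),dk(p))
E
```

```text
[ 0.56462869 -0.04272276  0.02092933] 25.7167
side stand 0.83 [0.523 0.181 0.   ] [0.0213 0.0063]
side stand 0.64 [ 0.369 -0.205  0.004] [-0.3321  0.2247]
side stand 0.56 [0.377 0.132 0.006] [-0.0019  0.1586]
side stand 0.46 [0.533 0.164 0.003] [ 0.0028 -0.001 ]
side stand 0.36 [0.518 0.224 0.001] [0.0637 0.0032]
side stand_nose 0.9 [ 0.407  0.172 -0.003] [0.0319 0.1215]
side stand_nose 0.69 [ 0.373 -0.254 -0.003] [-0.381   0.2298]
side panel_tab 0.52 [0.619 0.195 0.049] [ 0.0182 -0.0909]
top stand 0.68 [ 0.528  0.186 -0.003] [ 0.0251 -0.0001]
top stand 0.61 [ 0.369 -0.204  0.002] [-0.3311  0.2249]
top stand 0.59 [0.379 0.13  0.002] [-0.0039  0.1562]
top stand_nose 0.9 [0.41  0.176 0.001] [0.0358 0.1177]
top stand_nose 0.6 [ 0.521  0.226 -0.001] [0.0652 0.0001]
top stand_nose 0.28 [ 0.529  0.183 -0.004] [ 0.0215 -0.0001]
top panel_tab 0.77 [0.626 0.196 0.053] [ 0.0179 -0.0985]
```

View pics/y_side.png

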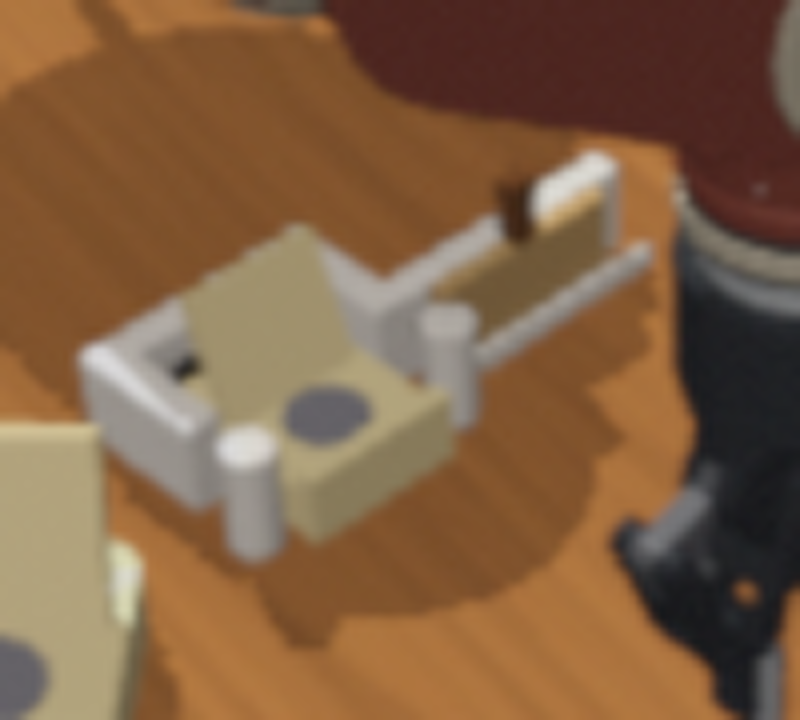

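View pics/y_top.png

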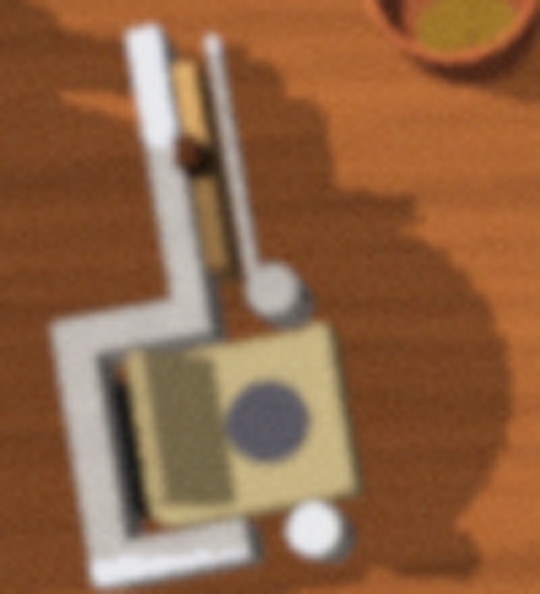

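View pics/y_topfull.png

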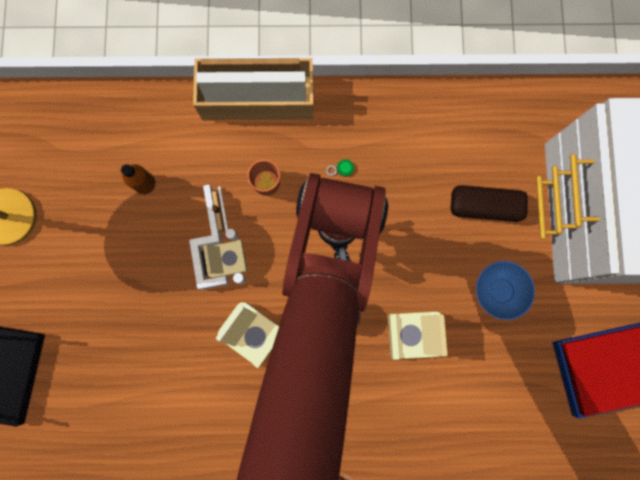

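```bash
python3 - <<'E'
from h import *
def S(x,y): return 180+(x+.5)/5.4-.5,180+(y+.5)/5.4-.5
a=dk(pix("top",*S(330,321),.028));b=dk(pix("top",*S(357,491),.028));print(a,b,(a+b)/2,np.arctan2((a-b)[0],-(a-b)[1]))
P=np.array([dk(pix("top",*S(274,291),.044)),dk(pix("top",*S(315,529),.044))]);print(P,P.mean(0))
e=[dk(pix("top",*S(*p),.039)) for p in((185,63),(220,272))];print("panel ends",e)
s=manip.state();print(s["time"])
E
```

```text
[-0.0165 -0.0323] [-0.016  0.033] [-0.01625  0.00035] -0.007656818205476848
[[ 0.0002 -0.0444]
 [-0.0005  0.0458]] [-0.00015  0.0007 ]
panel ends [array([ 0.02  , -0.1376]), array([ 0.0195, -0.0561])]
26.0167
```

```bash
python3 - <<'E'
from h import *
print(manip.job_done())
E
```

```text
the job is handed in; nothing more can be done
None
```

I slid the panel open and pushed the smallest cream stand, round-cornered end first, between the posts and onto the contact pad. I then handed the job in at about 26 s; the hand-in gives no verdict.

**What happened on the way**
- **Panel:** the first pass went over the tab without touching it, because the real fingertip sits about 26 mm above the reported TCP (I measured this by touching the surface gently). After correcting for that, the push slid the panel open.
- **Stand:** I pushed its near end with both fingertips, first along a gentle arc to line it up with the dock. I backed off to check it was centred and square, then pushed it straight in until the pad pushed back with about 3 N.

**Last checks (top view, after backing off)**

| Check | Measured | Required |
|---|---|---|
| Stand depth from home | about 0 mm | -6 to 7.5 mm |
| Stand sideways offset | under 1 mm | within 7 mm |
| Stand angle off square | about 0.01 rad | below 0.12 rad |
| Panel opening | about 0.097 m | above 0.078 m |

The largest force in the readings was about 7 N, from the surface touch. The other things look unmoved in the full picture, though I did not measure them.

**Disagreements:** just before the final push, the side view put the stand about 5 mm off centre while the top view put it under 1 mm off. I trusted the top view. After the push, the side-view network put the stand's sideways offset at about 6 mm, still inside the limit, and the top-view network put it at about 0 mm.

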